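Pack the shelf-fitting kit

ROBOT

A 7-joint arm with a two-finger parallel gripper is mounted at the origin on a cart in front of the work surface, level with it; the furniture and walls round the work are solid. World frame = base frame: x ahead of the robot, y to its left, z up, the work surface at z = 0. Lengths are in m, angles in rad, forces in N, time in s.
With the tool pointing down it reaches from about 0.4 to 0.75 m from the base axis. Payload 19.5 kg.
Tool frame: the origin (TCP) lies between the finger pads; the fingertips stand 19 mm ahead of it and the grasp point (between the pads) is the TCP; z points along the fingers, y is the line along which they close (so a half turn about z gives the same grasp; the last joint's range is limited). The gripper opens to 85 mm and grips with 20 to 120 N. Pads are 22 mm wide; open, the fingers measure 114 mm over their backs; the gripper's body (76 mm by 85 mm) begins 54 mm behind the grasp point. The pads swing forward as they close: fully open they stand 13 mm farther back than shut.
Start: joints at [-1.231, 0.707, -0.028, 1.485, 0.022, 0.951, -0.075], TCP at [0.214, 0.534, 0.227] pointing down, gripper open.
Joint ranges: [-2.71, 2.71], [-0.32, 2.16], [-1.57, 1.52], [0, 2.45], [-1.46, 4.6], [0, 2.02], [-2.83, 2.83]. Speed limits (rad/s): [1.89, 1.89, 2.57, 2.57, 3.01, 3.01, 3.01].

INTERFACE

Orientations are given as a unit quaternion [x, y, z, w].
In Python, from rig import * gives the robot as it stands.
- The arm moves only by the tool step_arm, never from a script. Its argument "commands" is a list of rows, each an object of numbers: "tx", "ty", "tz": the shift along the tool's x, y, z in units of 0.5 m (1.0 is 0.5 m); "rx", "ry", "rz": the turn, a rotation vector about the tool's x, y, z in units of 60 degrees (1.0 is 60 degrees). A call has 1 to 10 rows; each row is the pose to reach, as a shift and turn from the pose commanded when the call began, along the tool's axes at that moment; what a row does not reach only later rows make up. A row lasts 1/8 s, in which the tool goes at most 62.5 mm and 10.7 degrees, less where a joint would pass 70% of its speed; a pose out of reach is approached as far as the arm can. A call with a number of a shift or a turn outside -1 to 1 is refused whole. A call with a gripper value outside its range is refused whole. "jaw" is the opening, from -1 (shut) to 1 (fully open), set as the call begins (left out, the last holds). The fingers move at their own pace and stop on an object; "newtons" is the grip in N (left out, the last holds). Time passes only in rows, so rows that repeat a pose let the fingers close. It gives the time, the measured TCP pose, the force, the opening and the grip force at its end, in the units of the state.
- get_state(): the state, without advancing time (a new reading comes with each control period).
- capture(name): name is "side" or "top" or "wrist"; returns a dict with "frame" (384x512x3 uint8, red, green, blue), "fx", "fy", "cx", "cy" (pixels), "dist_coeffs" ([k1, k2, p1, p2, k3] as OpenCV has them; the pictures are not rectified), "extrinsics" (4x4, takes a point from camera to world coordinates). Camera axes: x right, y down, z forward; pixel columns grow to the right and rows downward; lengths in m; the calibration is good to about 2 mm. A picture is of the moment at which its call begins. There is no depth.
- close_job(): hands the job in; it is judged then, once.
The state is a dict: "time_s": time; "q": joint angles; "joint_velocities": joint speeds; "tau": joint torques, N m; "tool_pos": TCP position; "orientation": TCP orientation; "ft_force": force on the tool from outside, world axes, zero at the start; "torque": the same for the moment, N m; "width": finger opening in m; "grasp_force": force on a finger pad.
Only numpy, scipy, OpenCV 4.12 (cv2) and the standard library are available. Lean on these libraries where they do the work, as an engineer would, in place of code of your own. Each camera call takes 0.05 s, during which the arm holds its last target. There are 200 camera calls.

TASK

Pack the shelf-fitting kit into the grey box: free every shelf bracket from the hanging board (slide it up until the stud's head is at the wide end of its keyhole, then draw it off without forcing it), take the roll of masking tape off its hook, and fetch the torpedo level from the table. When all of them are in the box, swing its flap fully shut so that the tab goes down behind the rim.

Things in the scene. Friction and masses are not known exactly. Their poses are not given: they have to be found in the camera images.
- bracket0_arm (a point): Silver L-shaped shelf bracket, 0.16 kg (two or three are present; an absent one reads None). Point: centre of its arm, a bar level along x while it hangs: 106 mm long, 22 wide (y), 14 high (z), free tip at -x (robot side); grip it across y from above. At +x it joins the leg, a plate 6 mm thick, 48 wide, back face 58 mm from this point, from 7 mm above it to 81 below. Hangs level within 0.05 rad.
- bracket0_key (a point): Centre of the wide end (26 x 26 mm) of the keyhole in the same bracket's leg. From it a slot 12 mm wide runs up; the slot's top end, 37 mm above this point, hangs on the stud. To free it: straight up 33 mm (4 to spare either way) so that this point is level with the stud's head, then 20 mm or more straight off the board. x, y, z as for the arm; the arm's point is 55 mm to -x and 56 mm above.
- stud0_head (a point): Headed steel stud that holds bracket0: centre of the head, 18 mm diameter, 4 thick, on an 8 mm shank; 8 mm gap from head to a steel strip 36 mm wide, 4 thick, on the board. -x points straight out of the board to the robot's side, z up. Fixed. The four hangers (studs and hook) are 100 mm apart in any order; a stud may be empty.
- bracket1_arm (a point): Silver L-shaped shelf bracket, 0.16 kg (two or three are present; an absent one reads None). Point: centre of its arm, a bar level along x while it hangs: 106 mm long, 22 wide (y), 14 high (z), free tip at -x (robot side); grip it across y from above. At +x it joins the leg, a plate 6 mm thick, 48 wide, back face 58 mm from this point, from 7 mm above it to 81 below. Hangs level within 0.05 rad.
- bracket1_key (a point): Centre of the wide end (26 x 26 mm) of the keyhole in the same bracket's leg. From it a slot 12 mm wide runs up; the slot's top end, 37 mm above this point, hangs on the stud. To free it: straight up 33 mm (4 to spare either way) so that this point is level with the stud's head, then 20 mm or more straight off the board. x, y, z as for the arm; the arm's point is 55 mm to -x and 56 mm above.
- stud1_head (a point): Headed steel stud that holds bracket1: centre of the head, 18 mm diameter, 4 thick, on an 8 mm shank; 8 mm gap from head to a steel strip 36 mm wide, 4 thick, on the board. -x points straight out of the board to the robot's side, z up. Fixed. The four hangers (studs and hook) are 100 mm apart in any order; a stud may be empty.
- bracket2_arm (a point): Silver L-shaped shelf bracket, 0.16 kg (two or three are present; an absent one reads None). Point: centre of its arm, a bar level along x while it hangs: 106 mm long, 22 wide (y), 14 high (z), free tip at -x (robot side); grip it across y from above. At +x it joins the leg, a plate 6 mm thick, 48 wide, back face 58 mm from this point, from 7 mm above it to 81 below. Hangs level within 0.05 rad.
- bracket2_key (a point): Centre of the wide end (26 x 26 mm) of the keyhole in the same bracket's leg. From it a slot 12 mm wide runs up; the slot's top end, 37 mm above this point, hangs on the stud. To free it: straight up 33 mm (4 to spare either way) so that this point is level with the stud's head, then 20 mm or more straight off the board. x, y, z as for the arm; the arm's point is 55 mm to -x and 56 mm above.
- stud2_head (a point): Headed steel stud that holds bracket2: centre of the head, 18 mm diameter, 4 thick, on an 8 mm shank; 8 mm gap from head to a steel strip 36 mm wide, 4 thick, on the board. -x points straight out of the board to the robot's side, z up. Fixed. The four hangers (studs and hook) are 100 mm apart in any order; a stud may be empty.
- hook_tip (a point): Upturned tip of the steel hook (8 mm round bar) on the same board, on which the tape roll hangs. The bar runs out of the board along -x, its axis 20 mm below this point; board face 107 mm behind it. The roll must rise 20 mm or more before it moves off along -x over the tip. z up. Fixed.
- tape_roll_centre (a point): Centre of the roll of masking tape: 94 mm diameter, 24 wide, hole 76 mm, 0.09 kg; z is its axis. It hangs by its hole, its faces to robot and board, its centre 55 to 61 mm from the board; its top is 47 mm above this point and the bar passes just under the top 9 mm of tape. Pinch it across its 24 mm width at the very top, over the bar.
- level_centre (a point): Centre of the red torpedo level, 225 (x) x 28 (y) x 38 mm (z), 0.2 kg, standing on its edge on the table, so 19 mm up; grip it across y.
- board: Upright plywood hanging board, 400 mm wide (y), 18 thick (x), 190 high; origin at the centre of its underside, front (-x) to the robot. Fixed. Studs and hook bar are at height 135 mm.
- box: Grey open kit box, outside 280 (x) x 200 (y) x 130 mm high, walls and floor 5 mm; origin at the centre of its underside. Fixed. Its flap is hinged along the top of its +y wall (left from the robot).
- flap (a joint): Flap of the kit box: 0 = shut on the rim with its tab inside the -y wall; starts open at 1.75 to 2.05 rad, leaning outward (stop at 2.1). A stiff hinge (0.22 N m of friction) keeps it where it is left; push it all the way.
- flap_hinge (a point): Middle of the flap's hinge line, on the box's +y rim, 130 mm up. Turns with the flap: x along the hinge (280 mm), -y from hinge to free edge (200 mm), z out of its outer face (up when shut). 4 mm plate; a tab 200 mm long, 16 deep stands on the inner face 10 mm from the free edge.
- flap_edge (a point): Middle of the flap's free edge, 200 mm from the hinge line.

How it is judged:
By the outcome, as a careful person would: the job done as asked, in the order asked, and still so for the second after the job is handed in, with the robot touching nothing.
Of bracket0, bracket1, bracket2 only 2 to 3 are there at a start; the rules pass over those that are not, and their reading is None.
At some moment in a run one of level may be knocked a few centimetres aside while the robot is not near it.
Once in a run the grip may slacken for a moment while it holds something.
It also fails if it takes over 208 s, if anything falls off the work surface, if the arm or the gripper's body presses on something with over 40 N, if the wrist force passes 120 N, or if a joint passes its speed limit or range.

## Working session

There is one attempt and no reset: what is moved stays moved. The work goes in short steps, Python scripts to look and compute and a tool call to move; the robot and the scene stay as the last step left them, time stands still between calls to the robot, and variables do not carry over. Pictures are saved under pics/ and viewed, at most 14 in all, crops included, and the job is handed in when it is done.

Besides the shell and the picture viewer there is one more tool, called as a command line: name --argument value ..., lists and objects as JSON in quotes. step_arm: Moves the arm, as the interface text tells. Its arguments: {"type":"object","properties":{"commands":{"type":"array","items":{"type":"object","properties":{"tx":{"type":"number","minimum":-1,"maximum":1},"ty":{"type":"number","minimum":-1,"maximum":1},"tz":{"type":"number","minimum":-1,"maximum":1},"rx":{"type":"number","minimum":-1,"maximum":1},"ry":{"type":"number","minimum":-1,"maximum":1},"rz":{"type":"number","minimum":-1,"maximum":1}}}},"jaw":{"type":"number"},"newtons":{"type":"number"}},"required":["commands"]}

```bash
mkdir -p pics; ls
cat > h.py <<'E'
from rig import *
import numpy as np, cv2
from scipy.spatial.transform import Rotation as R
def snap(n,f):
    c=capture(n); cv2.imwrite('pics/'+f,cv2.cvtColor(c['frame'],cv2.COLOR_RGB2BGR)); np.save('/tmp/'+f+'.npy',{k:c[k] for k in c},allow_pickle=True); return c
def load(f): return np.load('/tmp/'+f+'.npy',allow_pickle=True).item()
def ray(c,uv):
    K=np.array([[c['fx'],0,c['cx']],[0,c['fy'],c['cy']],[0,0,1]]);E=np.array(c['extrinsics'])
    p=cv2.undistortPoints(np.array([[uv]],float),K,np.array(c['dist_coeffs'],float))[0,0]
    return E[:3,3],E[:3,:3]@np.array([p[0],p[1],1])
def atp(c,uv,ax,v):
    o,d=ray(c,uv); return o+d*(v-o[ax])/d[ax]
def proj(c,P):
    K=np.array([[c['fx'],0,c['cx']],[0,c['fy'],c['cy']],[0,0,1]]);E=np.linalg.inv(np.array(c['extrinsics']))
    return cv2.projectPoints(np.array(P,float).reshape(-1,1,3),cv2.Rodrigues(E[:3,:3])[0],E[:3,3],K,np.array(c['dist_coeffs'],float))[0][:,0]
def go(*p,yaw=None):
    "shift (units) from current tool to world target"
    s=get_state(); Rm=R.from_quat(s['orientation']); d=Rm.inv().apply(np.array(p)-s['tool_pos'])
    print('tool',np.round(s['tool_pos'],4),'t',s['time_s'],'units',np.round(d/0.5,4)); print(np.round(Rm.as_matrix(),3).tolist())
E
python3 - <<'E'
from h import *
a=snap('top','t1.png');b=snap('side','s1.png');w=snap('wrist','w1.png')
for c in(a,b,w): print(np.round(c['extrinsics'],3).tolist(),c['fx'])
s=get_state(); print(s); print(np.round(R.from_quat(s['orientation']).as_matrix(),3))
E
```

```text
pics
[[-0.009, -0.991, 0.135, 0.431], [-1.0, 0.008, -0.008, 0.027], [0.007, -0.135, -0.991, 1.225], [0.0, 0.0, 0.0, 1.0]] 403.78648536891416
[[0.87, -0.308, 0.386, 0.154], [-0.493, -0.549, 0.675, -0.654], [0.004, -0.777, -0.629, 0.786], [0.0, 0.0, 0.0, 1.0]] 396.16145889263515
[[0.372, 0.89, 0.262, 0.148], [0.928, -0.357, -0.105, 0.561], [-0.0, 0.282, -0.959, 0.374], [0.0, 0.0, 0.0, 1.0]] 311.6828327557505
{'time_s': 0.15, 'q': array([-1.2307097 ,  0.70694919, -0.02763493,  1.48486225,  0.02200249,
        0.95092139, -0.07550266]), 'joint_velocities': array([ 0.00162102, -0.0018812 ,  0.00067665, -0.00122748, -0.00078193,
       -0.00045482, -0.0014676 ]), 'tau': array([ 7.15091974e-04, -8.83301139e+01,  1.23464204e+00, -2.36192912e+01,
        1.68967590e-02,  5.23371185e-03, -7.52821984e-05]), 'tool_pos': array([0.21414919, 0.53341966, 0.22624784]), 'orientation': array([ 1.89731090e-01,  9.81836004e-01, -4.12524382e-04, -7.31188482e-05]), 'ft_force': array([-0.65351565, -0.03429989, -0.09861173]), 'torque': array([-0.03460825, -0.05458091,  0.00101159]), 'grasp_force': 0.0, 'width': 0.08550346501929094}
[[-0.928  0.373 -0.   ]
 [ 0.373  0.928 -0.001]
 [-0.    -0.001 -1.   ]]
```

View pics/t1.png

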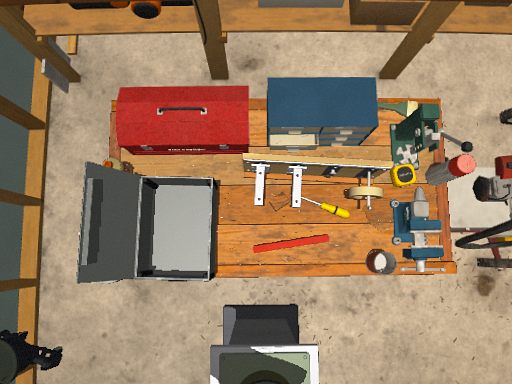

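View pics/s1.png

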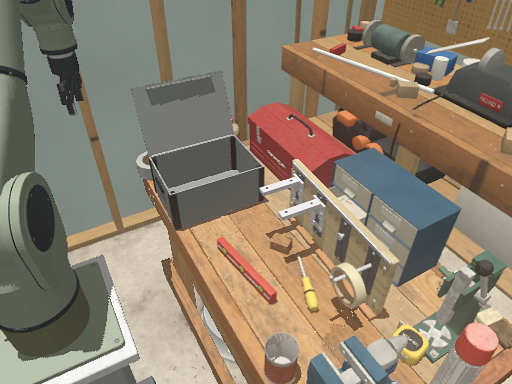

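Top view: box at (135–217,177–280) with its flap open to the left, two brackets at (260,185) and (297,185), the tape at (365,193), the level at (291,243). Side view confirms two brackets and one empty stud. I'll zoom in.

Run:
```python
import cv2
a=cv2.imread('pics/t1.png');b=cv2.imread('pics/s1.png')
cv2.imwrite('pics/c1.png',cv2.resize(a[145:265,235:395],None,fx=5,fy=5,interpolation=cv2.INTER_CUBIC))
cv2.imwrite('pics/c2.png',cv2.resize(b[155:320,210:400],None,fx=3.6,fy=3.6,interpolation=cv2.INTER_CUBIC))
cv2.imwrite('pics/c3.png',cv2.resize(a[155:290,70:225],None,fx=4.4,fy=4.4,interpolation=cv2.INTER_CUBIC))
```

```text
(no output)
```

View pics/c1.png

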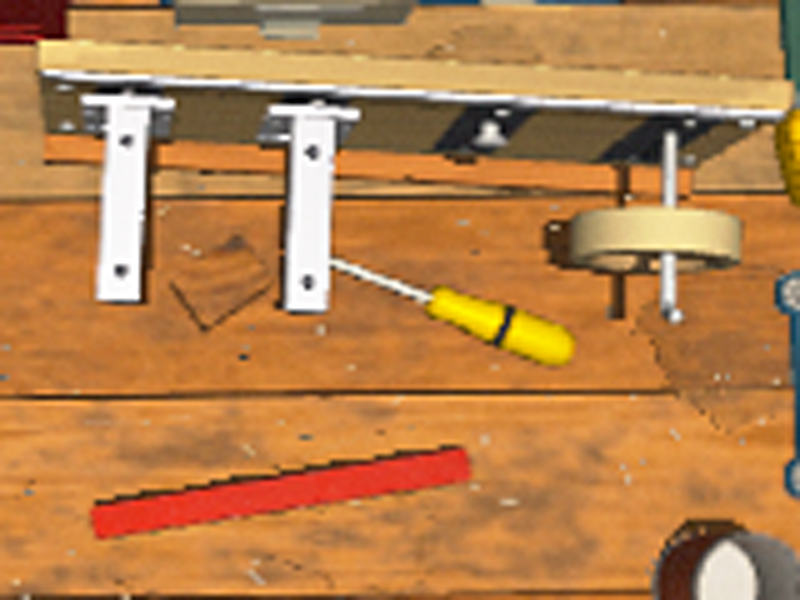

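View pics/c2.png

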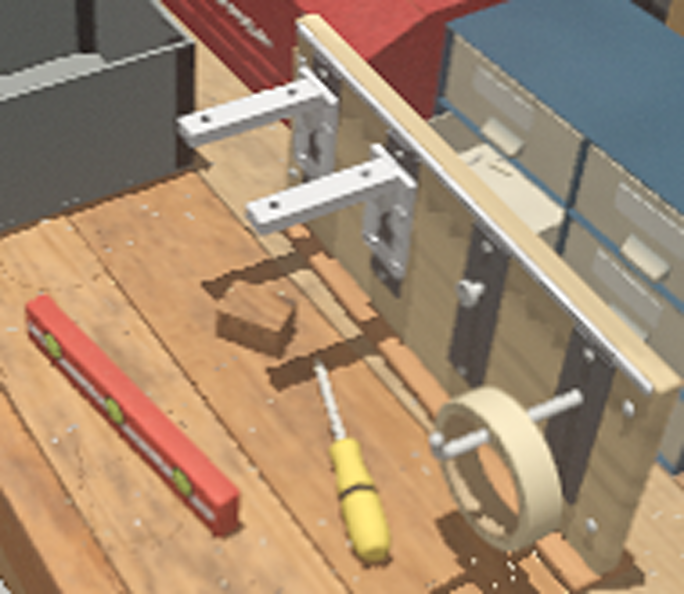

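View pics/c3.png

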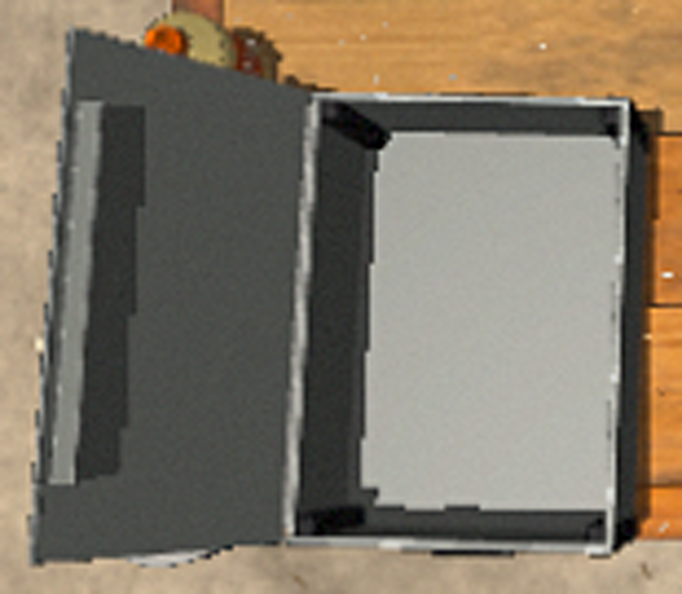

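Run:
```python
from h import *
t=load('t1.png');s=load('s1.png')
T=lambda x,y:(235+x/5,145+y/5); S=lambda x,y:(210+x/3.6,155+y/3.6); B=lambda x,y:(70+x/4.4,155+y/4.4)
def tri(p,q):
    o1,d1=ray(t,p);o2,d2=ray(s,q);A=np.stack([d1,-d2],1);k=np.linalg.lstsq(A,o2-o1,rcond=None)[0]
    a=o1+d1*k[0];b=o2+d2*k[1];return np.round((a+b)/2,4),np.round(np.linalg.norm(a-b),4)
print('stud',tri(T(490,134),S(466,292)),'hook',tri(T(674,316),S(438,440)))
print('board top corners',[np.round(atp(t,T(*p),2,.19),4) for p in((40,75),(780,112))])
for n,tip in(('A',[(97,300),(141,302),(106,108),(150,108)]),('B',[(284,311),(328,312),(292,117),(335,117)])):
    print(n,[np.round(atp(t,T(*p),2,.165)[:2],4).tolist() for p in tip])
print('A tip tri',tri(T(97,300),S(180,124)),tri(T(284,311),S(250,206)))
print('level',[np.round(atp(t,T(*p),2,.038)[:2],4).tolist() for p in((92,510),(97,538),(470,477),(462,447))])
print('tape',[np.round(atp(t,T(*p),2,.155)[:2],4).tolist() for p in((572,240),(742,240),(655,212),(655,236))])
print('tape sidetop', tri(T(655,212),S(500,388)))
print('box',[np.round(atp(t,B(*p),2,.13)[:2],4).tolist() for p in((316,95),(632,100),(612,553),(288,543))])
print('flap edge',tri(B(72,30),(133,88)),tri(B(35,562),(0,0)))
```

```text
stud (array([ 0.639 , -0.1932,  0.1373]), np.float64(0.0021)) hook (array([ 0.5379, -0.2873,  0.1532]), np.float64(0.0025))
board top corners [array([0.663 , 0.0522, 0.19  ]), array([ 0.6406, -0.3376,  0.19  ])]
A [[0.5469, 0.0233], [0.5457, 0.0], [0.6502, 0.0175], [0.65, -0.006]]
B [[0.5402, -0.0755], [0.5395, -0.0988], [0.6446, -0.082], [0.6444, -0.1051]]
A tip tri (array([0.5494, 0.0224, 0.1583]), np.float64(0.0038)) (array([ 0.5433, -0.0773,  0.1614]), np.float64(0.0062))
level [[0.4375, 0.0269], [0.4213, 0.0241], [0.4544, -0.1951], [0.472, -0.1909]]
tape [[0.5782, -0.2325], [0.5774, -0.3252], [0.5931, -0.2784], [0.58, -0.2778]]
tape sidetop (array([ 0.5923, -0.2776,  0.1565]), np.float64(0.0013))
box [[0.6322, 0.3336], [0.6272, 0.1347], [0.3486, 0.1458], [0.3555, 0.3435]]
flap edge (array([0.4972, 0.4111, 0.3349]), np.float64(0.2612)) (array([0.2517, 0.3006, 0.5946]), np.float64(0.2576))
```

Two brackets, A (0.599,0.009) and B (0.593,-0.090), with board yaw -0.057. The tape is at (0.585,-0.290), the level at (0.446,-0.084), and the box at (0.491,0.239) with yaw -0.034. I'll move up and over the flap first.

step_arm --commands '[{"tz": -0.13}, {"tz": -0.26}, {"tz": -0.4}, {"tz": -0.4}, {"tx": -0.686, "ty": -0.442, "tz": -0.4, "rz": -0.31}, {"tx": -0.686, "ty": -0.442, "tz": -0.4, "rz": -0.31}, {"tx": -0.686, "ty": -0.442, "tz": -0.4, "rz": -0.31}, {"tx": -0.686, "ty": -0.442, "tz": -0.4, "rz": -0.31}, {"tx": -0.686, "ty": -0.442, "tz": -0.4, "rz": -0.31}, {"tx": -0.686, "ty": -0.442, "tz": -0.4, "rz": -0.31}]' --jaw 0.1 --newtons 60

```text
validation failed for argument at $.co...
```

step_arm --commands '[{"tx": 0, "ty": 0, "tz": -0.13, "rx": 0, "ry": 0, "rz": 0}, {"tx": 0, "ty": 0, "tz": -0.26, "rx": 0, "ry": 0, "rz": 0}, {"tx": 0, "ty": 0, "tz": -0.4, "rx": 0, "ry": 0, "rz": 0}, {"tx": 0, "ty": 0, "tz": -0.4, "rx": 0, "ry": 0, "rz": 0}]' --jaw 0.1 --newtons 60

```text
time_s: 0.65
tool_pos: [0.2144, 0.5339, 0.43]
orientation: [0.19, 0.982, 0.002, 0.0]
ft_force: [0.1, -0.1, -1.5]
width: 0.0467
grasp_force: 0.0
```

step_arm --commands '[{"tx": -0.686, "ty": -0.442, "tz": 0, "rx": 0, "ry": 0, "rz": -0.31}, {"tx": -0.686, "ty": -0.442, "tz": 0, "rx": 0, "ry": 0, "rz": -0.31}, {"tx": -0.686, "ty": -0.442, "tz": 0, "rx": 0, "ry": 0, "rz": -0.31}, {"tx": -0.686, "ty": -0.442, "tz": 0, "rx": 0, "ry": 0, "rz": -0.31}, {"tx": -0.686, "ty": -0.442, "tz": 0, "rx": 0, "ry": 0, "rz": -0.31}, {"tx": -0.686, "ty": -0.442, "tz": 0, "rx": 0, "ry": 0, "rz": -0.31}, {"tx": -0.686, "ty": -0.442, "tz": 0, "rx": 0, "ry": 0, "rz": -0.31}, {"tx": -0.686, "ty": -0.442, "tz": 0, "rx": 0, "ry": 0, "rz": -0.31}]'

```text
time_s: 1.65
tool_pos: [0.4512, 0.1987, 0.4263]
orientation: [0.03, 1.0, -0.0, -0.0]
ft_force: [-0.6, 0.5, 0.0]
width: 0.0468
grasp_force: 0.0
```

step_arm --commands '[{"tx": -0.317, "ty": -0.362, "tz": 0.2, "rx": 0, "ry": 0, "rz": 0}, {"tx": -0.317, "ty": -0.362, "tz": 0.2, "rx": 0, "ry": 0, "rz": 0}, {"tx": -0.317, "ty": -0.362, "tz": 0.2, "rx": 0, "ry": 0, "rz": 0}, {"tx": -0.317, "ty": -0.362, "tz": 0.2, "rx": 0, "ry": 0, "rz": 0}, {"tx": -0.317, "ty": -0.362, "tz": 0.2, "rx": 0, "ry": 0, "rz": 0}, {"tx": -0.317, "ty": -0.362, "tz": 0.42, "rx": 0, "ry": 0, "rz": 0}, {"tx": -0.317, "ty": -0.362, "tz": 0.42, "rx": 0, "ry": 0, "rz": 0}, {"tx": -0.317, "ty": -0.362, "tz": 0.42, "rx": 0, "ry": 0, "rz": 0}, {"tx": -0.317, "ty": -0.362, "tz": 0.42, "rx": 0, "ry": 0, "rz": 0}]'

```text
time_s: 2.78
tool_pos: [0.5988, 0.0118, 0.2188]
orientation: [0.028, 1.0, 0.0, 0.001]
ft_force: [0.1, 0.1, 0.3]
width: 0.0469
grasp_force: 0.0
```

Run:
```python
from h import *
s=get_state();print(s['tool_pos'],s['ft_force'],s['q'])
w=snap('wrist','w2.png');print(proj(w,[[.5992,.0087,.165],[.5463,.0117,.165],[.5928,-.0902,.165],[.54,-.0872,.165]]))
```

```text
[0.59881404 0.01182535 0.21877896] [0.0570162  0.07104645 0.27285666] [-0.05790832  0.75194337 -0.03154531  1.405506    0.02572159  0.98207083
  1.41930747]
[[249.98236204 206.04569205]
 [249.59155858 127.83833657]
 [107.65366674 204.67761046]
 [ 97.27454757 127.86785676]]
```

View pics/w2.png

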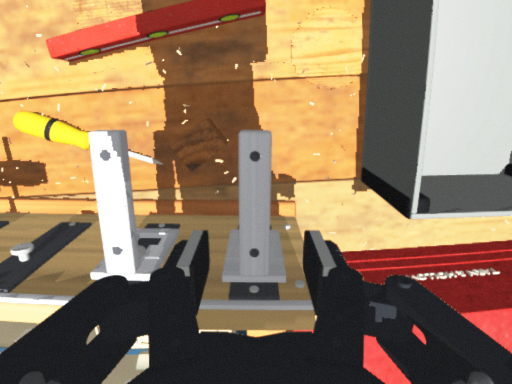

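The wrist view shows bracket A's arm centred between the fingers, at column 255 against a finger midpoint of 256. I'll descend and close.

step_arm --commands '[{"tx": 0, "ty": 0, "tz": 0.06, "rx": 0, "ry": 0, "rz": 0}, {"tx": 0, "ty": 0, "tz": 0.126, "rx": 0, "ry": 0, "rz": 0}, {"tx": 0, "ty": 0, "tz": 0.126, "rx": 0, "ry": 0, "rz": 0}, {"tx": 0, "ty": 0, "tz": 0.126, "rx": 0, "ry": 0, "rz": 0}]'

```text
time_s: 3.32
tool_pos: [0.599, 0.0111, 0.1557]
orientation: [0.029, 1.0, 0.0, 0.001]
ft_force: [0.2, -0.4, 0.6]
width: 0.0469
grasp_force: 0.0
```

step_arm --commands '[{"tx": 0, "ty": 0, "tz": 0, "rx": 0, "ry": 0, "rz": 0}, {"tx": 0, "ty": 0, "tz": 0, "rx": 0, "ry": 0, "rz": 0}, {"tx": 0, "ty": 0, "tz": 0, "rx": 0, "ry": 0, "rz": 0}, {"tx": 0, "ty": 0, "tz": 0, "rx": 0, "ry": 0, "rz": 0}, {"tx": 0, "ty": 0, "tz": 0, "rx": 0, "ry": 0, "rz": 0}, {"tx": 0, "ty": 0, "tz": 0, "rx": 0, "ry": 0, "rz": 0}]' --jaw -1

```text
time_s: 4.08
tool_pos: [0.5982, 0.0109, 0.1547]
orientation: [0.029, 1.0, -0.0, 0.0]
ft_force: [-4.3, -0.2, 8.7]
width: 0.0197
grasp_force: 58.4
```

step_arm --commands '[{"tx": 0, "ty": 0, "tz": -0.016, "rx": 0, "ry": 0, "rz": 0}, {"tx": 0, "ty": 0, "tz": -0.033, "rx": 0, "ry": 0, "rz": 0}, {"tx": 0, "ty": 0, "tz": -0.05, "rx": 0, "ry": 0, "rz": 0}, {"tx": 0, "ty": 0, "tz": -0.066, "rx": 0, "ry": 0, "rz": 0}, {"tx": 0, "ty": 0, "tz": -0.066, "rx": 0, "ry": 0, "rz": 0}, {"tx": 0, "ty": 0, "tz": -0.066, "rx": 0, "ry": 0, "rz": 0}]'

```text
time_s: 4.82
tool_pos: [0.598, 0.0109, 0.1864]
orientation: [0.029, 1.0, -0.0, -0.0]
ft_force: [-0.2, -1.1, -2.6]
width: 0.0195
grasp_force: 58.7
```

Run:
```python
from h import *
w=snap('wrist','w3.png');s=snap('side','s3.png')
a=cv2.imread('pics/s3.png')[140:250,240:350]; b=cv2.imread('pics/w3.png')
cv2.imwrite('pics/c4.png',np.hstack([cv2.resize(a,(384,384),interpolation=cv2.INTER_CUBIC),b[:, 100:500]]))
```

```text
(no output)
```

View pics/c4.png

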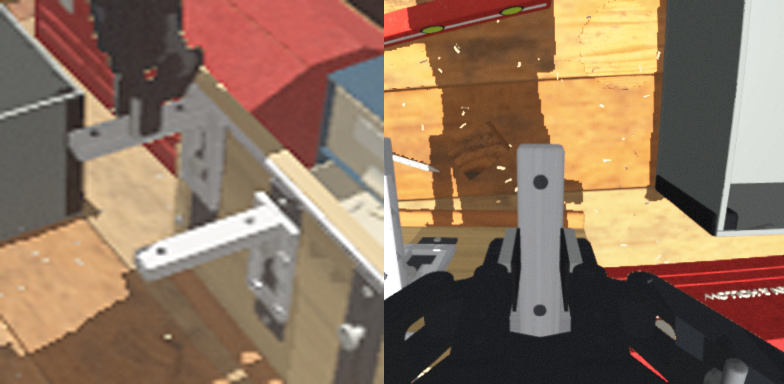

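Bracket A is up about 32 mm, within tolerance. Now I'll draw it off slowly.

step_arm --commands '[{"tx": 0, "ty": 0, "tz": -0.002, "rx": 0, "ry": 0, "rz": 0}, {"tx": 0.01, "ty": 0, "tz": -0.002, "rx": 0, "ry": 0, "rz": 0}, {"tx": 0.02, "ty": 0, "tz": -0.002, "rx": 0, "ry": 0, "rz": 0}, {"tx": 0.03, "ty": 0, "tz": -0.002, "rx": 0, "ry": 0, "rz": 0}, {"tx": 0.04, "ty": 0, "tz": -0.002, "rx": 0, "ry": 0, "rz": 0}, {"tx": 0.05, "ty": 0, "tz": -0.002, "rx": 0, "ry": 0, "rz": 0}, {"tx": 0.05, "ty": 0, "tz": -0.002, "rx": 0, "ry": 0, "rz": 0}]'

```text
time_s: 5.8
tool_pos: [0.5729, 0.0124, 0.1877]
orientation: [0.029, 1.0, -0.0, -0.0]
ft_force: [0.3, 0.6, -1.5]
width: 0.0194
grasp_force: 58.7
```

step_arm --commands '[{"tx": 0.03, "ty": 0, "tz": -0.08, "rx": 0, "ry": 0, "rz": 0}, {"tx": 0.057, "ty": 0, "tz": -0.16, "rx": 0, "ry": 0, "rz": 0}, {"tx": 0.057, "ty": 0.09, "tz": -0.16, "rx": 0, "ry": 0, "rz": 0}, {"tx": 0.057, "ty": 0.18, "tz": -0.16, "rx": 0, "ry": 0, "rz": 0}, {"tx": 0.057, "ty": 0.27, "tz": -0.16, "rx": 0, "ry": 0, "rz": 0}, {"tx": 0.057, "ty": 0.356, "tz": -0.16, "rx": 0, "ry": 0, "rz": 0}, {"tx": 0.057, "ty": 0.356, "tz": -0.16, "rx": 0, "ry": 0, "rz": 0}, {"tx": 0.057, "ty": 0.356, "tz": -0.05, "rx": 0, "ry": 0, "rz": 0}, {"tx": 0.057, "ty": 0.356, "tz": 0.05, "rx": 0, "ry": 0, "rz": 0}, {"tx": 0.057, "ty": 0.356, "tz": 0.05, "rx": 0, "ry": 0, "rz": 0}]'

```text
time_s: 7.05
tool_pos: [0.5537, 0.1907, 0.1605]
orientation: [0.029, 1.0, -0.001, -0.002]
ft_force: [0.4, -0.3, -0.1]
width: 0.0192
grasp_force: 59.3
```

step_arm --commands '[{"tx": 0, "ty": 0, "tz": 0.06, "rx": 0, "ry": 0, "rz": 0}, {"tx": 0, "ty": 0, "tz": 0.12, "rx": 0, "ry": 0, "rz": 0}, {"tx": 0, "ty": 0, "tz": 0.138, "rx": 0, "ry": 0, "rz": 0}, {"tx": 0, "ty": 0, "tz": 0.138, "rx": 0, "ry": 0, "rz": 0}, {"tx": 0, "ty": 0, "tz": 0.138, "rx": 0, "ry": 0, "rz": 0}]'

```text
time_s: 7.68
tool_pos: [0.5555, 0.1918, 0.0951]
orientation: [0.029, 1.0, 0.0, 0.001]
ft_force: [-0.4, 0.7, -1.5]
width: 0.0191
grasp_force: 59.3
```

step_arm --commands '[{"tx": 0, "ty": 0, "tz": 0.004, "rx": 0, "ry": 0, "rz": 0}, {"tx": 0, "ty": 0, "tz": 0.004, "rx": 0, "ry": 0, "rz": 0}, {"tx": 0, "ty": 0, "tz": 0.004, "rx": 0, "ry": 0, "rz": 0}, {"tx": 0, "ty": 0, "tz": 0.004, "rx": 0, "ry": 0, "rz": 0}, {"tx": 0, "ty": 0, "tz": -0.05, "rx": 0, "ry": 0, "rz": 0}, {"tx": 0, "ty": 0, "tz": -0.15, "rx": 0, "ry": 0, "rz": 0}, {"tx": 0, "ty": 0, "tz": -0.27, "rx": 0, "ry": 0, "rz": 0}, {"tx": 0, "ty": 0, "tz": -0.27, "rx": 0, "ry": 0, "rz": 0}]' --jaw -0.1

```text
time_s: 8.68
tool_pos: [0.5562, 0.1921, 0.2326]
orientation: [0.029, 1.0, 0.001, 0.003]
ft_force: [-0.4, -1.0, -0.2]
width: 0.0386
grasp_force: 0.0
```

step_arm --commands '[{"tx": -0.105, "ty": -0.556, "tz": 0, "rx": 0, "ry": 0, "rz": 0}, {"tx": -0.105, "ty": -0.556, "tz": 0, "rx": 0, "ry": 0, "rz": 0}, {"tx": -0.105, "ty": -0.556, "tz": 0, "rx": 0, "ry": 0, "rz": 0}, {"tx": -0.105, "ty": -0.556, "tz": 0, "rx": 0, "ry": 0, "rz": 0}, {"tx": -0.105, "ty": -0.556, "tz": 0, "rx": 0, "ry": 0, "rz": 0}, {"tx": -0.105, "ty": -0.556, "tz": 0, "rx": 0, "ry": 0, "rz": 0}, {"tx": -0.105, "ty": -0.556, "tz": 0.05, "rx": 0, "ry": 0, "rz": 0}, {"tx": -0.105, "ty": -0.556, "tz": 0.05, "rx": 0, "ry": 0, "rz": 0}]'

```text
time_s: 9.68
tool_pos: [0.5906, -0.0878, 0.2023]
orientation: [0.028, 1.0, 0.0, -0.002]
ft_force: [-0.5, -0.0, 0.0]
width: 0.0385
grasp_force: 0.0
```

Run:
```python
from h import *
w=snap('wrist','w4.png');s=snap('side','s4.png');t=snap('top','t4.png')
b=cv2.imread('pics/w4.png');a=cv2.imread('pics/t4.png')[160:290,70:220]
a=cv2.resize(a,(288,250));s=cv2.imread('pics/s4.png')[60:230,120:290];s=cv2.resize(s,(288,288))
cv2.imwrite('pics/c5.png',np.hstack([b,np.vstack([a,s])[:384] if 0 else cv2.resize(np.vstack([a,s]),(206,384))]))
st=get_state();print(st['tool_pos'],st['width'])
```

```text
[ 0.59162176 -0.088354    0.20433002] 0.038250325413821715
```

View pics/c5.png

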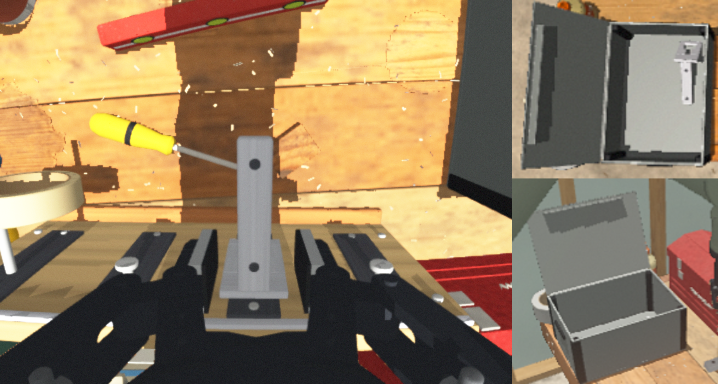

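Bracket A lies in the box, and bracket B is centred between the fingers at column 254.

step_arm --commands '[{"tx": 0, "ty": 0, "tz": 0.05, "rx": 0, "ry": 0, "rz": 0}, {"tx": 0, "ty": 0, "tz": 0.096, "rx": 0, "ry": 0, "rz": 0}, {"tx": 0, "ty": 0, "tz": 0.096, "rx": 0, "ry": 0, "rz": 0}, {"tx": 0, "ty": 0, "tz": 0.096, "rx": 0, "ry": 0, "rz": 0}]'

```text
time_s: 10.32
tool_pos: [0.5919, -0.0888, 0.1569]
orientation: [0.029, 1.0, -0.0, 0.001]
ft_force: [0.4, -0.6, 1.1]
width: 0.0383
grasp_force: 0.0
```

step_arm --commands '[{"tx": 0, "ty": 0, "tz": 0, "rx": 0, "ry": 0, "rz": 0}, {"tx": 0, "ty": 0, "tz": 0, "rx": 0, "ry": 0, "rz": 0}, {"tx": 0, "ty": 0, "tz": 0, "rx": 0, "ry": 0, "rz": 0}, {"tx": 0, "ty": 0, "tz": 0, "rx": 0, "ry": 0, "rz": 0}, {"tx": 0, "ty": 0, "tz": 0, "rx": 0, "ry": 0, "rz": 0}]' --jaw -1

```text
time_s: 10.95
tool_pos: [0.5915, -0.0889, 0.1566]
orientation: [0.029, 1.0, -0.0, 0.0]
ft_force: [-2.1, 0.0, 7.0]
width: 0.0184
grasp_force: 58.5
```

step_arm --commands '[{"tx": 0, "ty": 0, "tz": -0.016, "rx": 0, "ry": 0, "rz": 0}, {"tx": 0, "ty": 0, "tz": -0.033, "rx": 0, "ry": 0, "rz": 0}, {"tx": 0, "ty": 0, "tz": -0.05, "rx": 0, "ry": 0, "rz": 0}, {"tx": 0, "ty": 0, "tz": -0.067, "rx": 0, "ry": 0, "rz": 0}, {"tx": 0, "ty": 0, "tz": -0.067, "rx": 0, "ry": 0, "rz": 0}, {"tx": 0, "ty": 0, "tz": -0.067, "rx": 0, "ry": 0, "rz": 0}]'

```text
time_s: 11.7
tool_pos: [0.5913, -0.0889, 0.1889]
orientation: [0.029, 1.0, -0.0, -0.0]
ft_force: [-0.1, -0.1, -2.6]
width: 0.0189
grasp_force: 58.7
```

step_arm --commands '[{"tx": 0, "ty": 0, "tz": -0.001, "rx": 0, "ry": 0, "rz": 0}, {"tx": 0.01, "ty": 0, "tz": -0.001, "rx": 0, "ry": 0, "rz": 0}, {"tx": 0.02, "ty": 0, "tz": -0.001, "rx": 0, "ry": 0, "rz": 0}, {"tx": 0.03, "ty": 0, "tz": -0.001, "rx": 0, "ry": 0, "rz": 0}, {"tx": 0.04, "ty": 0, "tz": -0.001, "rx": 0, "ry": 0, "rz": 0}, {"tx": 0.05, "ty": 0, "tz": -0.001, "rx": 0, "ry": 0, "rz": 0}, {"tx": 0.06, "ty": 0, "tz": -0.001, "rx": 0, "ry": 0, "rz": 0}, {"tx": 0.06, "ty": 0, "tz": -0.001, "rx": 0, "ry": 0, "rz": 0}]'

```text
time_s: 12.7
tool_pos: [0.5612, -0.0871, 0.1897]
orientation: [0.029, 1.0, -0.0, -0.0]
ft_force: [0.8, -0.3, -1.8]
width: 0.0188
grasp_force: 58.7
```

step_arm --commands '[{"tx": 0.03, "ty": 0, "tz": -0.08, "rx": 0, "ry": 0, "rz": 0}, {"tx": 0.06, "ty": 0, "tz": -0.16, "rx": 0, "ry": 0, "rz": 0}, {"tx": 0.11, "ty": 0.1, "tz": -0.16, "rx": 0, "ry": 0, "rz": 0}, {"tx": 0.15, "ty": 0.2, "tz": -0.16, "rx": 0, "ry": 0, "rz": 0}, {"tx": 0.19, "ty": 0.3, "tz": -0.16, "rx": 0, "ry": 0, "rz": 0}, {"tx": 0.23, "ty": 0.4, "tz": -0.16, "rx": 0, "ry": 0, "rz": 0}, {"tx": 0.27, "ty": 0.5, "tz": -0.16, "rx": 0, "ry": 0, "rz": 0}, {"tx": 0.308, "ty": 0.6, "tz": -0.16, "rx": 0, "ry": 0, "rz": 0}, {"tx": 0.308, "ty": 0.639, "tz": -0.16, "rx": 0, "ry": 0, "rz": 0}, {"tx": 0.308, "ty": 0.639, "tz": -0.16, "rx": 0, "ry": 0, "rz": 0}]'

```text
time_s: 13.95
tool_pos: [0.426, 0.2414, 0.2694]
orientation: [0.028, 1.0, -0.0, 0.0]
ft_force: [0.4, -0.9, -1.3]
width: 0.0189
grasp_force: 59.1
```

step_arm --commands '[{"tx": 0, "ty": 0, "tz": 0.09, "rx": 0, "ry": 0, "rz": 0}, {"tx": 0, "ty": 0, "tz": 0.18, "rx": 0, "ry": 0, "rz": 0}, {"tx": 0, "ty": 0, "tz": 0.27, "rx": 0, "ry": 0, "rz": 0}, {"tx": 0, "ty": 0, "tz": 0.345, "rx": 0, "ry": 0, "rz": 0}, {"tx": 0, "ty": 0, "tz": 0.345, "rx": 0, "ry": 0, "rz": 0}, {"tx": 0, "ty": 0, "tz": 0.345, "rx": 0, "ry": 0, "rz": 0}]'

```text
time_s: 14.7
tool_pos: [0.4267, 0.2402, 0.0984]
orientation: [0.029, 1.0, 0.0, 0.001]
ft_force: [0.0, 0.6, -2.2]
width: 0.0184
grasp_force: 59.2
```

step_arm --commands '[{"tx": 0, "ty": 0, "tz": 0.01, "rx": 0, "ry": 0, "rz": 0}, {"tx": 0, "ty": 0, "tz": 0.01, "rx": 0, "ry": 0, "rz": 0}, {"tx": 0, "ty": 0, "tz": 0.01, "rx": 0, "ry": 0, "rz": 0}, {"tx": 0, "ty": 0, "tz": 0.01, "rx": 0, "ry": 0, "rz": 0}, {"tx": 0, "ty": 0, "tz": -0.05, "rx": 0, "ry": 0, "rz": 0}, {"tx": 0, "ty": 0, "tz": -0.15, "rx": 0, "ry": 0, "rz": 0}, {"tx": 0, "ty": 0, "tz": -0.27, "rx": 0, "ry": 0, "rz": 0}, {"tx": 0, "ty": 0, "tz": -0.39, "rx": 0, "ry": 0, "rz": 0}, {"tx": 0, "ty": 0, "tz": -0.4, "rx": 0, "ry": 0, "rz": 0}]' --jaw -0.05

```text
time_s: 15.82
tool_pos: [0.4267, 0.2411, 0.3006]
orientation: [0.029, 1.0, 0.002, 0.002]
ft_force: [0.3, -0.1, -1.2]
width: 0.0408
grasp_force: 0.0
```

step_arm --commands '[{"tx": -0.19, "ty": -0.52, "tz": 0, "rx": 0, "ry": 0, "rz": 0.75}, {"tx": -0.19, "ty": -0.52, "tz": 0, "rx": 0, "ry": 0, "rz": 0.75}, {"tx": -0.19, "ty": -0.52, "tz": 0, "rx": 0, "ry": 0, "rz": 0.75}, {"tx": -0.19, "ty": -0.52, "tz": 0, "rx": 0, "ry": 0, "rz": 0.75}, {"tx": -0.19, "ty": -0.52, "tz": 0, "rx": 0, "ry": 0, "rz": 0.75}, {"tx": -0.19, "ty": -0.52, "tz": 0, "rx": 0, "ry": 0, "rz": 0.75}, {"tx": -0.19, "ty": -0.52, "tz": 0, "rx": 0, "ry": 0, "rz": 0.75}]'

```text
time_s: 16.7
tool_pos: [0.5056, -0.0235, 0.2967]
orientation: [0.408, 0.913, -0.0, -0.0]
ft_force: [-0.1, 0.9, -0.2]
width: 0.0405
grasp_force: 0.0
```

Run:
```python
from h import *
go(.583,-.290,.235)
```

```text
tool [ 0.5056 -0.0235  0.2967] t 16.7 units [-0.5006 -0.2399  0.1232]
[[-0.667, 0.745, -0.001], [0.745, 0.667, 0.0], [0.001, -0.0, -1.0]]
```

step_arm --commands '[{"tx": -0.5, "ty": -0.24, "tz": 0, "rx": 0, "ry": 0, "rz": 0.752}, {"tx": -0.5, "ty": -0.24, "tz": 0, "rx": 0, "ry": 0, "rz": 0.752}, {"tx": -0.5, "ty": -0.24, "tz": 0, "rx": 0, "ry": 0, "rz": 0.752}, {"tx": -0.5, "ty": -0.24, "tz": 0, "rx": 0, "ry": 0, "rz": 0.752}, {"tx": -0.5, "ty": -0.24, "tz": 0, "rx": 0, "ry": 0, "rz": 0.752}, {"tx": -0.5, "ty": -0.24, "tz": 0.123, "rx": 0, "ry": 0, "rz": 0.752}, {"tx": -0.5, "ty": -0.24, "tz": 0.123, "rx": 0, "ry": 0, "rz": 0.752}, {"tx": -0.5, "ty": -0.24, "tz": 0.123, "rx": 0, "ry": 0, "rz": 0.752}, {"tx": -0.5, "ty": -0.24, "tz": 0.123, "rx": 0, "ry": 0, "rz": 0.752}]'

```text
time_s: 17.82
tool_pos: [0.5835, -0.2907, 0.2378]
orientation: [0.727, 0.686, 0.0, 0.001]
ft_force: [-1.2, 0.8, -0.3]
width: 0.0405
grasp_force: 0.0
```

Run:
```python
from h import *
w=snap('wrist','w5.png');t=snap('top','t5.png')
P=[[.583,-.290,.148],[.571,-.290,.148],[.595,-.290,.148],[.538,-.287,.153],[.645,-.293,.135]]
print(proj(w,P).round())
a=cv2.resize(cv2.imread('pics/t5.png')[160:290,70:220],(288,250))
b=cv2.imread('pics/w5.png');c=np.zeros((384,288,3),np.uint8);c[:250]=a
cv2.imwrite('pics/c6.png',np.hstack([b,c]))
go(.583,-.29,.162)
```

```text
[[255. 191.]
 [240. 191.]
 [270. 190.]
 [197. 192.]
 [329. 185.]]
tool [ 0.5831 -0.2907  0.2371] t 17.925 units [ 0.0016 -0.0006  0.1501]
[[0.059, 0.998, 0.002], [0.998, -0.059, -0.001], [-0.001, 0.002, -1.0]]
```

View pics/c6.png

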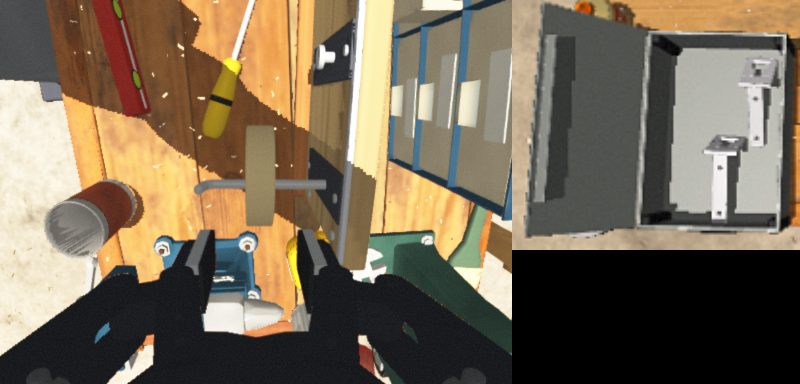

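Both brackets lie in the box. The tape top shows at column 260 and the bar at row 186, so I'll shift about 4 mm in x and y and go down to fingertip height just above the bar.

step_arm --commands '[{"tx": 0.007, "ty": 0.007, "tz": 0.05, "rx": 0, "ry": 0, "rz": 0}, {"tx": 0.007, "ty": 0.007, "tz": 0.1, "rx": 0, "ry": 0, "rz": 0}, {"tx": 0.007, "ty": 0.007, "tz": 0.13, "rx": 0, "ry": 0, "rz": 0}, {"tx": 0.007, "ty": 0.007, "tz": 0.151, "rx": 0, "ry": 0, "rz": 0}, {"tx": 0.007, "ty": 0.007, "tz": 0.151, "rx": 0, "ry": 0, "rz": 0}, {"tx": 0.007, "ty": 0.007, "tz": 0.151, "rx": 0, "ry": 0, "rz": 0}]'

```text
time_s: 18.68
tool_pos: [0.5867, -0.2877, 0.1609]
orientation: [0.728, 0.686, 0.0, 0.001]
ft_force: [-0.5, 0.2, -0.0]
width: 0.0406
grasp_force: 0.0
```

step_arm --commands '[{"tx": 0, "ty": 0, "tz": 0, "rx": 0, "ry": 0, "rz": 0}, {"tx": 0, "ty": 0, "tz": 0, "rx": 0, "ry": 0, "rz": 0}, {"tx": 0, "ty": 0, "tz": 0, "rx": 0, "ry": 0, "rz": 0}, {"tx": 0, "ty": 0, "tz": 0, "rx": 0, "ry": 0, "rz": 0}, {"tx": 0, "ty": 0, "tz": 0, "rx": 0, "ry": 0, "rz": 0}]' --jaw -1 --newtons 50

```text
time_s: 19.3
tool_pos: [0.5864, -0.2876, 0.1601]
orientation: [0.728, 0.686, -0.0, 0.0]
ft_force: [-0.3, -0.6, -0.6]
width: -0.0002
grasp_force: 0.0
```

Run:
```python
from h import *
s=snap('side','s6.png');w=snap('wrist','w6.png')
a=cv2.imread('pics/s6.png')[190:320,300:420];b=cv2.imread('pics/w6.png')[100:340,140:380]
cv2.imwrite('pics/c7.png',np.hstack([cv2.resize(a,(369,400),interpolation=cv2.INTER_CUBIC),cv2.resize(b,(400,400))]))
```

```text
(no output)
```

View pics/c7.png

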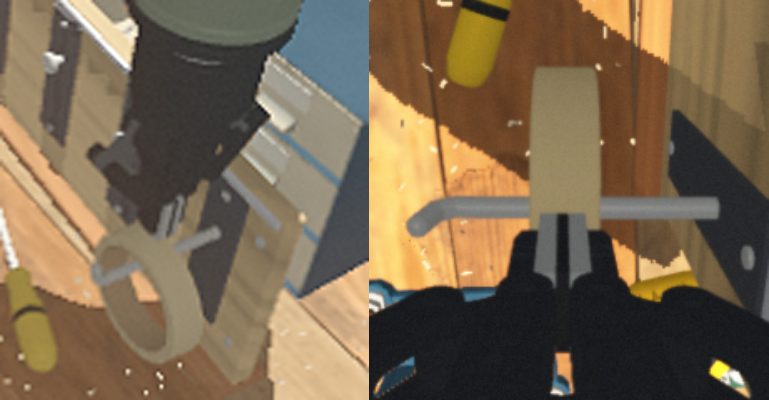

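The right crop shows the fingers shut just above the tape crest, with their tips at about (256,228) in the wrist frame. I'll check the fingertip height numerically.

Run:
```python
from h import *
w=load('w6.png');s=load('s6.png')
P=[[.5864,-.2876,z] for z in(.135,.141,.147,.153,.160)]
print('wrist',proj(w,P).round(1).tolist());print('side',proj(s,P).round(1).tolist(), 'side crop', ((proj(s,P)-[300,190])*3.077).round().tolist())
# bar in wrist: crop (450..715,208)
for u in (450,715): print('bar at z.135',atp(w,(140+(u-369)*.6,100+208*.6),2,.135))
for u in (531,600): print('tape edges z.1',atp(w,(140+(u-369)*.6,100+68*.6),2,.10))
```

```text
wrist [[255.7, 223.0], [255.7, 227.0], [255.7, 231.3], [255.7, 235.9], [255.7, 241.6]]
side [[348.5, 273.8], [348.9, 272.0], [349.4, 270.1], [349.8, 268.2], [350.4, 266.0]] side crop [[149.0, 258.0], [151.0, 252.0], [152.0, 246.0], [153.0, 241.0], [155.0, 234.0]]
bar at z.135 [ 0.54607842 -0.28642823  0.135     ]
bar at z.135 [ 0.64163279 -0.29219088  0.135     ]
tape edges z.1 [ 0.57673763 -0.24260788  0.1       ]
tape edges z.1 [ 0.60427683 -0.24423813  0.1       ]
```

The fingers closed just above the tape. I'll pinch about 16 mm to the +y side of the bar instead, where the pads can go deeper.

step_arm --commands '[{"tx": 0, "ty": 0, "tz": -0.03, "rx": 0, "ry": 0, "rz": 0}, {"tx": 0, "ty": 0, "tz": -0.06, "rx": 0, "ry": 0, "rz": 0}, {"tx": 0.016, "ty": 0.003, "tz": -0.06, "rx": 0, "ry": 0, "rz": 0}, {"tx": 0.032, "ty": 0.005, "tz": -0.06, "rx": 0, "ry": 0, "rz": 0}, {"tx": 0.032, "ty": 0.005, "tz": -0.06, "rx": 0, "ry": 0, "rz": 0}, {"tx": 0.032, "ty": 0.005, "tz": -0.03, "rx": 0, "ry": 0, "rz": 0}, {"tx": 0.032, "ty": 0.005, "tz": 0, "rx": 0, "ry": 0, "rz": 0}, {"tx": 0.032, "ty": 0.005, "tz": 0.02, "rx": 0, "ry": 0, "rz": 0}, {"tx": 0.032, "ty": 0.005, "tz": 0.02, "rx": 0, "ry": 0, "rz": 0}]' --jaw -0.02

```text
time_s: 20.52
tool_pos: [0.5895, -0.2717, 0.1491]
orientation: [0.728, 0.686, -0.0, -0.001]
ft_force: [0.7, 0.7, -0.1]
width: 0.0418
grasp_force: 0.0
```

step_arm --commands '[{"tx": 0, "ty": 0, "tz": 0, "rx": 0, "ry": 0, "rz": 0}, {"tx": 0, "ty": 0, "tz": 0, "rx": 0, "ry": 0, "rz": 0}, {"tx": 0, "ty": 0, "tz": 0, "rx": 0, "ry": 0, "rz": 0}, {"tx": 0, "ty": 0, "tz": 0, "rx": 0, "ry": 0, "rz": 0}, {"tx": 0, "ty": 0, "tz": 0, "rx": 0, "ry": 0, "rz": 0}]' --jaw -1 --newtons 50

```text
time_s: 21.15
tool_pos: [0.5899, -0.2717, 0.1502]
orientation: [0.728, 0.686, -0.0, 0.0]
ft_force: [-1.2, 0.0, -0.2]
width: 0.0005
grasp_force: 0.0
```

Run:
```python
from h import *
s=snap('side','s7.png');w=snap('wrist','w7.png')
a=cv2.imread('pics/s7.png')[180:320,300:420];b=cv2.imread('pics/w7.png')[60:360,120:400]
cv2.imwrite('pics/c8.png',np.hstack([cv2.resize(a,(429,500),interpolation=cv2.INTER_CUBIC),cv2.resize(b,(371,397)).copy() if 0 else cv2.copyMakeBorder(cv2.resize(b,(371,397)),0,103,0,0,cv2.BORDER_CONSTANT)]))
print(get_state()['ft_force'])
```

```text
[ 0.55519279  0.55654029 -0.07113517]
```

View pics/c8.png

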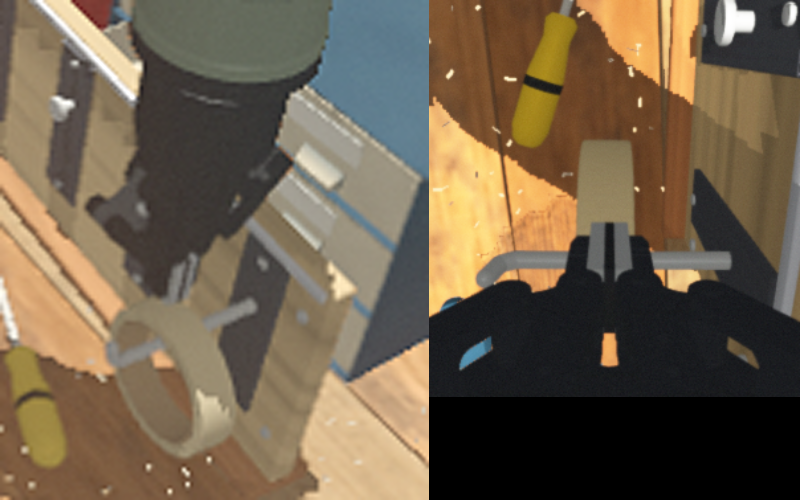

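Run:
```python
from h import *
s=load('s7.png');th=np.linspace(0,2*np.pi,361)
X=np.array([.9984,-.057,0]);Y=np.array([.057,.9984,0]);Z=np.array([0,0,1.])
for zc in(.085,.093,.101):
  c=np.array([.590,-.289,zc])
  for f in(-.012,.012):
    for r in (.047,.038):
      p=proj(s,[c+X*f+r*(np.cos(a)*Y+np.sin(a)*Z) for a in th])
      q=(p-[300,180])*3.571
      print(zc,f,r,'min',q.min(0).round(),'max',q.max(0).round(),'lowest x',q[q[:,1].argmax()].round(),'top x',q[q[:,1].argmin()].round())
print('tip/hook',((proj(s,[[.538,-.2865,.155],[.5895,-.2717,.131],[.5895,-.2717,.141],[.645,-.292,.135]])-[300,180])*3.571).round())
```

```text
0.085 -0.012 0.047 min [105. 320.] max [200. 469.] lowest x [180. 469.] top x [125. 320.]
0.085 -0.012 0.038 min [114. 335.] max [190. 455.] lowest x [174. 455.] top x [129. 335.]
0.085 0.012 0.047 min [137. 307.] max [233. 454.] lowest x [212. 454.] top x [157. 307.]
0.085 0.012 0.038 min [145. 321.] max [223. 440.] lowest x [206. 440.] top x [162. 321.]
0.093 -0.012 0.047 min [107. 312.] max [202. 462.] lowest x [183. 462.] top x [126. 312.]
0.093 -0.012 0.038 min [115. 326.] max [192. 447.] lowest x [176. 447.] top x [131. 326.]
0.093 0.012 0.047 min [138. 298.] max [235. 446.] lowest x [214. 446.] top x [160. 298.]
0.093 0.012 0.038 min [147. 312.] max [225. 432.] lowest x [208. 432.] top x [164. 312.]
0.101 -0.012 0.047 min [109. 303.] max [204. 454.] lowest x [184. 454.] top x [129. 303.]
0.101 -0.012 0.038 min [117. 317.] max [194. 439.] lowest x [178. 439.] top x [133. 317.]
0.101 0.012 0.047 min [140. 289.] max [238. 439.] lowest x [217. 439.] top x [162. 289.]
0.101 0.012 0.038 min [149. 304.] max [228. 424.] lowest x [210. 424.] top x [166. 304.]
tip/hook [[110. 344.]
 [159. 319.]
 [161. 308.]
 [254. 302.]]
```

The tape hangs with its crest near z = 0.144, and the tips apparently stayed above it. I'll rise, open, shift slightly farther from the bar, and go about 12 mm deeper.

step_arm --commands '[{"tx": 0, "ty": 0, "tz": -0.03, "rx": 0, "ry": 0, "rz": 0}, {"tx": 0.008, "ty": 0, "tz": -0.06, "rx": 0, "ry": 0, "rz": 0}, {"tx": 0.008, "ty": 0, "tz": -0.06, "rx": 0, "ry": 0, "rz": 0}, {"tx": 0.008, "ty": 0, "tz": -0.06, "rx": 0, "ry": 0, "rz": 0}, {"tx": 0.008, "ty": 0, "tz": -0.06, "rx": 0, "ry": 0, "rz": 0}, {"tx": 0.008, "ty": 0, "tz": -0.03, "rx": 0, "ry": 0, "rz": 0}, {"tx": 0.008, "ty": 0, "tz": 0, "rx": 0, "ry": 0, "rz": 0}, {"tx": 0.008, "ty": 0, "tz": 0.012, "rx": 0, "ry": 0, "rz": 0}, {"tx": 0.008, "ty": 0, "tz": 0.024, "rx": 0, "ry": 0, "rz": 0}, {"tx": 0.008, "ty": 0, "tz": 0.024, "rx": 0, "ry": 0, "rz": 0}]' --jaw 0

```text
time_s: 22.5
tool_pos: [0.59, -0.2677, 0.1378]
orientation: [0.728, 0.686, -0.0, -0.0]
ft_force: [0.2, -0.7, 0.8]
width: 0.0428
grasp_force: 0.0
```

step_arm --commands '[{"tx": 0, "ty": 0, "tz": 0, "rx": 0, "ry": 0, "rz": 0}, {"tx": 0, "ty": 0, "tz": 0, "rx": 0, "ry": 0, "rz": 0}, {"tx": 0, "ty": 0, "tz": 0, "rx": 0, "ry": 0, "rz": 0}, {"tx": 0, "ty": 0, "tz": 0, "rx": 0, "ry": 0, "rz": 0}, {"tx": 0, "ty": 0, "tz": 0, "rx": 0, "ry": 0, "rz": 0}]' --jaw -1 --newtons 50

```text
time_s: 23.12
tool_pos: [0.5901, -0.2678, 0.1382]
orientation: [0.728, 0.686, -0.0, 0.0]
ft_force: [-0.4, -0.0, 1.2]
width: -0.0001
grasp_force: 0.3
```

step_arm --commands '[{"tx": 0, "ty": 0, "tz": -0.03, "rx": 0, "ry": 0, "rz": 0}, {"tx": 0, "ty": 0, "tz": -0.06, "rx": 0, "ry": 0, "rz": 0}, {"tx": 0, "ty": 0, "tz": -0.06, "rx": 0, "ry": 0, "rz": 0}, {"tx": 0, "ty": 0, "tz": -0.06, "rx": 0, "ry": 0, "rz": 0}, {"tx": 0, "ty": 0, "tz": -0.06, "rx": 0, "ry": 0, "rz": 0}, {"tx": 0, "ty": 0, "tz": -0.03, "rx": 0, "ry": 0, "rz": 0}, {"tx": 0, "ty": 0, "tz": 0, "rx": 0, "ry": 0, "rz": 0}, {"tx": 0, "ty": 0, "tz": 0.012, "rx": 0, "ry": 0, "rz": 0}, {"tx": 0, "ty": 0, "tz": 0.024, "rx": 0, "ry": 0, "rz": 0}, {"tx": 0, "ty": 0, "tz": 0.024, "rx": 0, "ry": 0, "rz": 0}]' --jaw 0

```text
time_s: 24.38
tool_pos: [0.59, -0.2678, 0.1259]
orientation: [0.728, 0.686, -0.0, -0.0]
ft_force: [0.2, -0.1, 0.3]
width: 0.0428
grasp_force: 0.0
```

Run:
```python
from h import *
s=snap('side','s8.png');w=snap('wrist','w8.png')
a=cv2.imread('pics/s8.png')[180:320,300:420];b=cv2.imread('pics/w8.png')[60:360,120:400]
cv2.imwrite('pics/c9.png',np.hstack([cv2.resize(a,(343,400),interpolation=cv2.INTER_CUBIC),cv2.resize(b,(373,400))]))
st=get_state();print(st['ft_force'],st['tool_pos'],st['width'])
P=[[.5901-.0214,-.2678,z] for z in(.107,.115,.12,.126)]+[[.5901-.0214,-.2568,z] for z in(.107,.115,.12,.126)]
print(((proj(w,P)-[120,60])*1.333+[343,0]).round())
```

```text
[ 0.08880142  0.37031163 -0.31670639] [ 0.59024284 -0.26777591  0.12638831] 0.042649973730952064
[[475. 225.]
 [473. 233.]
 [471. 238.]
 [469. 245.]
 [472. 202.]
 [470. 208.]
 [469. 213.]
 [467. 219.]]
```

View pics/c9.png

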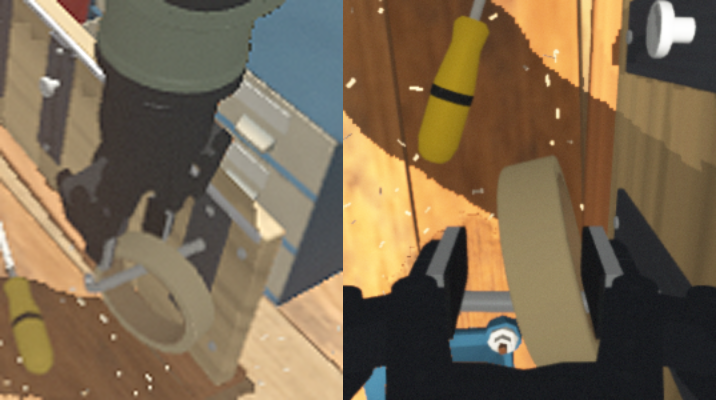

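The roll now sits between the open fingers, slightly yawed. Closing will square it up.

step_arm --commands '[{"tx": 0, "ty": 0, "tz": 0, "rx": 0, "ry": 0, "rz": 0}, {"tx": 0, "ty": 0, "tz": 0, "rx": 0, "ry": 0, "rz": 0}, {"tx": 0, "ty": 0, "tz": 0, "rx": 0, "ry": 0, "rz": 0}, {"tx": 0, "ty": 0, "tz": 0, "rx": 0, "ry": 0, "rz": 0}, {"tx": 0, "ty": 0, "tz": 0, "rx": 0, "ry": 0, "rz": 0}, {"tx": 0, "ty": 0, "tz": 0, "rx": 0, "ry": 0, "rz": 0}]' --jaw -1 --newtons 50

```text
time_s: 25.22
tool_pos: [0.5902, -0.2677, 0.1262]
orientation: [0.728, 0.686, 0.0, 0.0]
ft_force: [1.0, 0.4, 2.7]
width: 0.0233
grasp_force: 47.3
```

step_arm --commands '[{"tx": 0, "ty": 0, "tz": -0.02, "rx": 0, "ry": 0, "rz": 0}, {"tx": 0, "ty": 0, "tz": -0.04, "rx": 0, "ry": 0, "rz": 0}, {"tx": 0, "ty": 0, "tz": -0.06, "rx": 0, "ry": 0, "rz": 0}, {"tx": 0, "ty": 0, "tz": -0.07, "rx": 0, "ry": 0, "rz": 0}, {"tx": 0, "ty": 0, "tz": -0.07, "rx": 0, "ry": 0, "rz": 0}, {"tx": 0, "ty": 0, "tz": -0.07, "rx": 0, "ry": 0, "rz": 0}]'

```text
time_s: 25.98
tool_pos: [0.59, -0.2676, 0.1608]
orientation: [0.728, 0.686, -0.0, -0.0]
ft_force: [-1.1, -0.0, -0.3]
width: 0.023
grasp_force: 47.3
```

Run:
```python
from h import *
s=snap('side','s9.png');w=snap('wrist','w9.png')
a=cv2.imread('pics/s9.png')[160:320,290:420];b=cv2.imread('pics/w9.png')[60:360,120:400]
cv2.imwrite('pics/c10.png',np.hstack([cv2.resize(a,(325,400),interpolation=cv2.INTER_CUBIC),cv2.resize(b,(373,400))]))
```

```text
(no output)
```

View pics/c10.png

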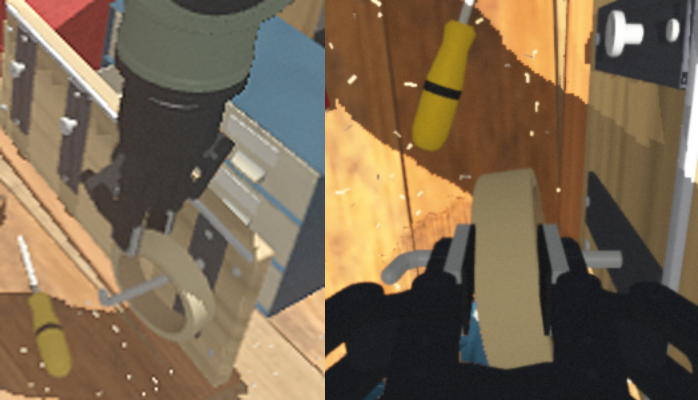

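The roll is held and lifted, with the bar passing mid-hole. Drawing it off along -x.

step_arm --commands '[{"tx": 0, "ty": -0.03, "tz": 0, "rx": 0, "ry": 0, "rz": 0}, {"tx": 0, "ty": -0.06, "tz": 0, "rx": 0, "ry": 0, "rz": 0}, {"tx": 0, "ty": -0.09, "tz": 0, "rx": 0, "ry": 0, "rz": 0}, {"tx": 0, "ty": -0.12, "tz": 0, "rx": 0, "ry": 0, "rz": 0}, {"tx": 0, "ty": -0.15, "tz": 0, "rx": 0, "ry": 0, "rz": 0}, {"tx": 0, "ty": -0.18, "tz": 0, "rx": 0, "ry": 0, "rz": 0}, {"tx": 0, "ty": -0.21, "tz": 0, "rx": 0, "ry": 0, "rz": 0}, {"tx": 0, "ty": -0.22, "tz": 0, "rx": 0, "ry": 0, "rz": 0}, {"tx": 0, "ty": -0.22, "tz": 0, "rx": 0, "ry": 0, "rz": 0}]'

```text
time_s: 27.2
tool_pos: [0.4805, -0.2612, 0.1612]
orientation: [0.728, 0.686, 0.0, 0.0]
ft_force: [0.9, -0.2, -1.2]
width: 0.023
grasp_force: 47.4
```

step_arm --commands '[{"tx": 0, "ty": 0, "tz": -0.1, "rx": 0, "ry": 0, "rz": 0}, {"tx": 0.05, "ty": 0, "tz": -0.2, "rx": 0, "ry": 0, "rz": 0}, {"tx": 0.15, "ty": 0.01, "tz": -0.27, "rx": 0, "ry": 0, "rz": 0}, {"tx": 0.25, "ty": 0.02, "tz": -0.27, "rx": 0, "ry": 0, "rz": 0}, {"tx": 0.35, "ty": 0.03, "tz": -0.27, "rx": 0, "ry": 0, "rz": 0}, {"tx": 0.45, "ty": 0.04, "tz": -0.27, "rx": 0, "ry": 0, "rz": 0}, {"tx": 0.55, "ty": 0.05, "tz": -0.27, "rx": 0, "ry": 0, "rz": 0}, {"tx": 0.65, "ty": 0.06, "tz": -0.27, "rx": 0, "ry": 0, "rz": 0}, {"tx": 0.75, "ty": 0.07, "tz": -0.27, "rx": 0, "ry": 0, "rz": 0}, {"tx": 0.85, "ty": 0.078, "tz": -0.27, "rx": 0, "ry": 0, "rz": 0}]'

```text
time_s: 28.45
tool_pos: [0.5448, 0.1629, 0.2961]
orientation: [0.728, 0.686, 0.0, 0.0]
ft_force: [0.4, -0.8, -1.7]
width: 0.0226
grasp_force: 47.7
```

step_arm --commands '[{"tx": 0.09, "ty": 0, "tz": 0, "rx": 0, "ry": 0, "rz": 0}, {"tx": 0.18, "ty": 0, "tz": 0, "rx": 0, "ry": 0, "rz": 0}, {"tx": 0.258, "ty": 0, "tz": 0, "rx": 0, "ry": 0, "rz": 0}, {"tx": 0.258, "ty": 0, "tz": 0, "rx": 0, "ry": 0, "rz": 0}, {"tx": 0.258, "ty": 0, "tz": 0.08, "rx": 0, "ry": 0, "rz": 0}, {"tx": 0.258, "ty": 0, "tz": 0.16, "rx": 0, "ry": 0, "rz": 0}, {"tx": 0.258, "ty": 0, "tz": 0.24, "rx": 0, "ry": 0, "rz": 0}, {"tx": 0.258, "ty": 0, "tz": 0.24, "rx": 0, "ry": 0, "rz": 0}]'

```text
time_s: 29.45
tool_pos: [0.5513, 0.2889, 0.1743]
orientation: [0.728, 0.686, -0.002, -0.0]
ft_force: [-0.3, 0.2, -0.6]
width: 0.0227
grasp_force: 47.8
```

step_arm --commands '[{"tx": 0, "ty": -0.02, "tz": 0.06, "rx": 0, "ry": 0, "rz": 0}, {"tx": 0, "ty": -0.02, "tz": 0.12, "rx": 0.1, "ry": 0, "rz": 0}, {"tx": 0, "ty": -0.02, "tz": 0.15, "rx": 0.2, "ry": 0, "rz": 0}, {"tx": 0, "ty": -0.02, "tz": 0.162, "rx": 0.35, "ry": 0, "rz": 0}, {"tx": 0, "ty": -0.02, "tz": 0.162, "rx": 0.35, "ry": 0, "rz": 0}, {"tx": 0, "ty": -0.02, "tz": 0.162, "rx": 0.35, "ry": 0, "rz": 0}]'

```text
time_s: 30.2
tool_pos: [0.5427, 0.2903, 0.0963]
orientation: [0.716, 0.675, -0.124, -0.132]
ft_force: [-0.2, -0.2, -0.4]
width: 0.0231
grasp_force: 47.8
```

step_arm --commands '[{"tx": 0, "ty": 0, "tz": 0, "rx": 0, "ry": 0, "rz": 0}, {"tx": 0, "ty": 0, "tz": 0, "rx": 0, "ry": 0, "rz": 0}, {"tx": 0, "ty": 0, "tz": 0, "rx": 0, "ry": 0, "rz": 0}, {"tx": 0, "ty": 0, "tz": -0.03, "rx": 0, "ry": 0, "rz": 0}, {"tx": 0, "ty": 0, "tz": -0.1, "rx": 0, "ry": 0, "rz": 0}, {"tx": 0, "ty": 0, "tz": -0.2, "rx": 0, "ry": 0, "rz": 0}, {"tx": 0, "ty": 0, "tz": -0.3, "rx": -0.35, "ry": 0, "rz": 0}, {"tx": 0, "ty": 0, "tz": -0.4, "rx": -0.35, "ry": 0, "rz": 0}, {"tx": 0, "ty": 0, "tz": -0.4, "rx": -0.35, "ry": 0, "rz": 0}]' --jaw -0.15

```text
time_s: 31.32
tool_pos: [0.614, 0.287, 0.2869]
orientation: [0.727, 0.686, 0.004, 0.002]
ft_force: [0.3, 0.2, 0.0]
width: 0.0361
grasp_force: 0.0
```

```bash
cat > lev.py <<'E'
from h import *
def level(c,z=.038,show=True):
    f=c['frame'].astype(int);m=((f[...,0]>110)&(f[...,1]<75)&(f[...,2]<75)).astype(np.uint8)
    n,l,st,ce=cv2.connectedComponentsWithStats(m)
    out=[]
    for i in range(1,n):
        if st[i,4]<60: continue
        ys,xs=np.where(l==i);r=cv2.minAreaRect(np.stack([xs,ys],1).astype(np.float32))
        P=np.array([atp(c,p,2,z)[:2] for p in cv2.boxPoints(r)]); 
        e=[P[1]-P[0],P[2]-P[1]];L=[np.linalg.norm(k) for k in e];d=e[int(np.argmax(L))];d=d*np.sign(-d[1])
        print('red',st[i],'ctr',P.mean(0).round(4),'size',np.round(L,3),'ang',np.degrees(np.arctan2(d[1],d[0])).round(2))
E
python3 - <<'E'
from lev import *
t=snap('top','t10.png');level(t);level(load('t1.png'))
f=t['frame'].astype(int)
m=((f[...,0]>140)&(f[...,0]-f[...,2]>30)&(f[...,1]>110)).astype(np.uint8);m2=np.zeros_like(m);m2[176:282,138:214]=m[176:282,138:214]
ys,xs=np.where(m2);print(len(xs), xs.min() if len(xs) else 0,xs.max() if len(xs) else 0,ys.min() if len(ys) else 0,ys.max() if len(ys) else 0)
E
```

```text
red [131   1  30  11  87] ctr [1.2088 0.3687] size [0.095 0.036] ang -91.35
red [ 117   86  132   60 6924] ctr [0.8397 0.2408] size [0.408 0.187] ang -90.03
red [142 149 102   6 302] ctr [0.7238 0.2085] size [0.305 0.015] ang -88.64
red [449 157  20  20 159] ctr [ 0.6669 -0.5964] size [0.046 0.058] ang -151.15
red [500 156  12  23 168] ctr [ 0.6714 -0.7525] size [0.036 0.07 ] ang -5.86
red [266 239  75  18 505] ctr [ 0.4344 -0.1186] size [0.222 0.02 ] ang -81.58
red [131   1  29  10  87] ctr [1.2106 0.3704] size [0.091 0.032] ang -91.35
red [ 115   86  134   61 7517] ctr [0.8391 0.2442] size [0.415 0.188] ang -89.92
red [134 150 110   5 270] ctr [0.7231 0.2206] size [0.33  0.012] ang -89.62
red [449 155  20  22 138] ctr [ 0.6712 -0.5962] size [0.051 0.06 ] ang -159.84
red [501 156  11  23 158] ctr [ 0.6714 -0.7541] size [0.033 0.07 ] ang -5.86
red [253 234  76  19 505] ctr [ 0.4474 -0.0823] size [0.223 0.02 ] ang -81.52
209 152 213 176 281
```

The level has been knocked and is now at about (0.433,-0.120), angle -81.6°. Going there.

step_arm --commands '[{"tx": -0.834, "ty": -0.313, "tz": 0, "rx": 0, "ry": 0, "rz": -0.197}, {"tx": -0.834, "ty": -0.313, "tz": 0, "rx": 0, "ry": 0, "rz": -0.197}, {"tx": -0.834, "ty": -0.313, "tz": 0, "rx": 0, "ry": 0, "rz": -0.197}, {"tx": -0.834, "ty": -0.313, "tz": 0, "rx": 0, "ry": 0, "rz": -0.197}, {"tx": -0.834, "ty": -0.313, "tz": 0, "rx": 0, "ry": 0, "rz": -0.197}, {"tx": -0.834, "ty": -0.313, "tz": 0, "rx": 0, "ry": 0, "rz": -0.197}, {"tx": -0.834, "ty": -0.313, "tz": 0, "rx": 0, "ry": 0, "rz": -0.197}, {"tx": -0.834, "ty": -0.313, "tz": 0, "rx": 0, "ry": 0, "rz": -0.197}, {"tx": -0.834, "ty": -0.313, "tz": 0.17, "rx": 0, "ry": 0, "rz": -0.197}, {"tx": -0.834, "ty": -0.313, "tz": 0.17, "rx": 0, "ry": 0, "rz": -0.197}]' --jaw 0.4

```text
time_s: 32.62
tool_pos: [0.4317, -0.1205, 0.194]
orientation: [0.653, 0.757, -0.001, -0.002]
ft_force: [1.1, 0.9, -0.2]
width: 0.0598
grasp_force: 0.0
```

Run:
```python
from lev import *
w=snap('wrist','w11.png');level(w);s=get_state();print(s['tool_pos'],s['width']);go(.433,-.12,.026)
t=snap('top','t11.png')
```

```text
red [206  42  24  69 653] ctr [ 0.3809 -0.0355] size [0.06  0.018] ang -91.27
red [195  50   8  20  77] ctr [ 0.3635 -0.0229] size [0.017 0.006] ang -90.0
red [ 246   52   34  201 3961] ctr [ 0.4374 -0.1073] size [0.028 0.202] ang -78.98
red [191  70  14  33 174] ctr [ 0.3654 -0.0465] size [0.03  0.011] ang -89.45
red [186 135   7  21  64] ctr [ 0.3632 -0.103 ] size [0.02  0.005] ang -90.56
red [185 153  17  25 153] ctr [ 0.3678 -0.1219] size [0.025 0.015] ang -89.75
red [183 307  21  33 372] ctr [ 0.3869 -0.3116] size [0.021 0.043] ang -69.26
[ 0.43138741 -0.12034051  0.19271657] 0.05977356069992723
tool [ 0.4314 -0.1203  0.1927] t 32.675 units [-0.0006  0.0052  0.3334]
[[-0.147, 0.989, -0.006], [0.989, 0.147, 0.001], [0.002, -0.006, -1.0]]
```

step_arm --commands '[{"tx": 0, "ty": 0.007, "tz": 0.09, "rx": 0, "ry": 0, "rz": 0}, {"tx": 0, "ty": 0.007, "tz": 0.18, "rx": 0, "ry": 0, "rz": 0}, {"tx": 0, "ty": 0.007, "tz": 0.25, "rx": 0, "ry": 0, "rz": 0}, {"tx": 0, "ty": 0.007, "tz": 0.3, "rx": 0, "ry": 0, "rz": 0}, {"tx": 0, "ty": 0.007, "tz": 0.333, "rx": 0, "ry": 0, "rz": 0}, {"tx": 0, "ty": 0.007, "tz": 0.333, "rx": 0, "ry": 0, "rz": 0}, {"tx": 0, "ty": 0.007, "tz": 0.333, "rx": 0, "ry": 0, "rz": 0}]'

```text
time_s: 33.6
tool_pos: [0.4367, -0.1206, 0.0312]
orientation: [0.653, 0.757, 0.0, 0.0]
ft_force: [-0.5, 0.2, 0.6]
width: 0.0597
grasp_force: 0.0
```

step_arm --commands '[{"tx": 0, "ty": 0, "tz": 0, "rx": 0, "ry": 0, "rz": 0}, {"tx": 0, "ty": 0, "tz": 0, "rx": 0, "ry": 0, "rz": 0}, {"tx": 0, "ty": 0, "tz": 0, "rx": 0, "ry": 0, "rz": 0}, {"tx": 0, "ty": 0, "tz": 0, "rx": 0, "ry": 0, "rz": 0}, {"tx": 0, "ty": 0, "tz": 0, "rx": 0, "ry": 0, "rz": 0}]' --jaw -1 --newtons 70

```text
time_s: 34.22
tool_pos: [0.4362, -0.1207, 0.0309]
orientation: [0.653, 0.757, 0.0, 0.0]
ft_force: [-2.1, 0.7, 13.2]
width: 0.0164
grasp_force: 68.2
```

step_arm --commands '[{"tx": 0, "ty": 0, "tz": -0.05, "rx": 0, "ry": 0, "rz": 0}, {"tx": 0, "ty": 0, "tz": -0.12, "rx": 0, "ry": 0, "rz": 0}, {"tx": 0, "ty": 0, "tz": -0.2, "rx": 0, "ry": 0, "rz": 0}, {"tx": 0, "ty": 0, "tz": -0.3, "rx": 0, "ry": 0, "rz": 0}, {"tx": 0, "ty": 0, "tz": -0.4, "rx": 0, "ry": 0, "rz": 0}, {"tx": 0, "ty": 0, "tz": -0.48, "rx": 0, "ry": 0, "rz": 0}, {"tx": 0, "ty": 0, "tz": -0.48, "rx": 0, "ry": 0, "rz": 0}]'

```text
time_s: 35.1
tool_pos: [0.4368, -0.1207, 0.2724]
orientation: [0.653, 0.757, 0.001, 0.002]
ft_force: [0.3, 0.3, -2.7]
width: 0.0159
grasp_force: 68.7
```

Run:
```python
from h import *
a=cv2.imread('pics/t11.png')[160:290,70:225]
cv2.imwrite('pics/c11.png',cv2.resize(a,(660,553),interpolation=cv2.INTER_CUBIC))
```

```text
(no output)
```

View pics/c11.png

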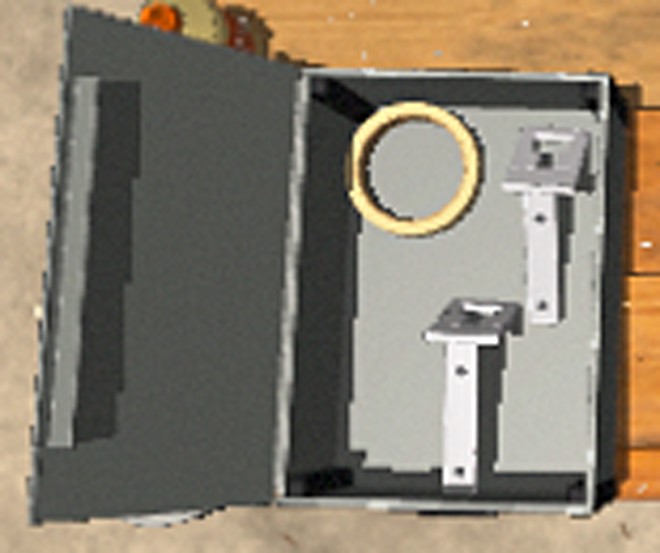

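The tape lies flat in the far left corner and the brackets are at the right. The level goes lengthwise at about (0.505,0.291), with its far end resting on the tape.

step_arm --commands '[{"tx": 0.06, "ty": 0.02, "tz": -0.03, "rx": 0, "ry": 0, "rz": -0.15}, {"tx": 0.12, "ty": 0.04, "tz": -0.03, "rx": 0, "ry": 0, "rz": -0.3}, {"tx": 0.18, "ty": 0.06, "tz": -0.03, "rx": 0, "ry": 0, "rz": -0.45}, {"tx": 0.24, "ty": 0.08, "tz": -0.03, "rx": 0, "ry": 0, "rz": -0.6}, {"tx": 0.3, "ty": 0.1, "tz": -0.03, "rx": 0, "ry": 0, "rz": -0.75}, {"tx": 0.3, "ty": 0.1, "tz": -0.03, "rx": 0, "ry": 0, "rz": -0.75}]'

```text
time_s: 35.85
tool_pos: [0.4634, 0.037, 0.2842]
orientation: [0.312, 0.95, 0.0, -0.001]
ft_force: [-0.3, -0.1, -2.2]
width: 0.0158
grasp_force: 68.8
```

step_arm --commands '[{"tx": 0, "ty": 0, "tz": 0, "rx": 0, "ry": 0, "rz": -0.15}, {"tx": 0, "ty": 0, "tz": 0, "rx": 0, "ry": 0, "rz": -0.3}, {"tx": 0, "ty": 0, "tz": 0, "rx": 0, "ry": 0, "rz": -0.45}, {"tx": 0, "ty": 0, "tz": 0, "rx": 0, "ry": 0, "rz": -0.575}, {"tx": 0, "ty": 0, "tz": 0, "rx": 0, "ry": 0, "rz": -0.575}, {"tx": 0, "ty": 0, "tz": 0, "rx": 0, "ry": 0, "rz": -0.575}]'

```text
time_s: 36.6
tool_pos: [0.4635, 0.0347, 0.285]
orientation: [0.02, 1.0, -0.0, -0.0]
ft_force: [0.3, 2.1, -1.9]
width: 0.0161
grasp_force: 68.8
```

Run:
```python
from lev import *
go(.505,.291,.085); t=snap('top','t12.png');level(t,.29);level(snap('wrist','w12.png'),.29);s=get_state();print(s['q'],s['width'])
```

```text
tool [0.4635 0.0347 0.285 ] t 36.6 units [-0.0626  0.5155  0.3998]
[[-0.999, 0.04, -0.001], [0.04, 0.999, -0.0], [0.001, -0.0, -1.0]]
red [131   1  29  10  87] ctr [1.0452 0.2975] size [0.072 0.025] ang -91.35
red [ 115   86  134   61 7514] ctr [0.7525 0.198 ] size [0.327 0.148] ang -89.9
red [133 150 111   5 289] ctr [0.661  0.1806] size [0.262 0.009] ang -89.69
red [449 155  20  22 146] ctr [ 0.6202 -0.464 ] size [0.04  0.047] ang -159.84
red [500 156  12  23 162] ctr [ 0.6204 -0.5872] size [0.028 0.055] ang -5.86
red [  224     0    56   336 12319] ctr [0.4364 0.0349] size [0.023 0.168] ang -0.57
red [181  68  42  12 200] ctr [0.3808 0.0154] size [0.018 0.004] ang -88.61
red [181  80  51  16 342] ctr [0.3868 0.0168] size [0.022 0.006] ang -90.93
red [198 139  24  13  70] ctr [0.4132 0.016 ] size [0.005 0.011] ang -106.58
red [424 305  85  26 705] ctr [0.5167 0.1557] size [0.018 0.052] ang -95.11
red [488 329  18  10  63] ctr [0.5315 0.1779] size [0.006 0.013] ang -114.24
[-0.12559814  0.46894628 -0.03032313  1.76508656  0.01752454  0.90823628
  1.36868037] 0.01639217090771134
```

step_arm --commands '[{"tx": -0.02, "ty": 0.1, "tz": 0, "rx": 0, "ry": 0, "rz": 0}, {"tx": -0.03, "ty": 0.2, "tz": 0, "rx": 0, "ry": 0, "rz": 0}, {"tx": -0.04, "ty": 0.3, "tz": 0, "rx": 0, "ry": 0, "rz": 0}, {"tx": -0.05, "ty": 0.4, "tz": 0, "rx": 0, "ry": 0, "rz": 0}, {"tx": -0.063, "ty": 0.515, "tz": 0, "rx": 0, "ry": 0, "rz": 0}, {"tx": -0.063, "ty": 0.515, "tz": 0, "rx": 0, "ry": 0, "rz": 0}, {"tx": -0.063, "ty": 0.515, "tz": 0.1, "rx": 0, "ry": 0, "rz": 0}, {"tx": -0.063, "ty": 0.515, "tz": 0.2, "rx": 0, "ry": 0, "rz": 0}, {"tx": -0.063, "ty": 0.515, "tz": 0.28, "rx": 0, "ry": 0, "rz": 0}, {"tx": -0.063, "ty": 0.515, "tz": 0.28, "rx": 0, "ry": 0, "rz": 0}]'

```text
time_s: 37.95
tool_pos: [0.5035, 0.2903, 0.1435]
orientation: [0.019, 1.0, -0.001, -0.002]
ft_force: [0.1, 0.5, -1.6]
width: 0.0163
grasp_force: 69.1
```

step_arm --commands '[{"tx": 0, "ty": 0, "tz": 0.04, "rx": 0, "ry": 0, "rz": 0}, {"tx": 0, "ty": 0, "tz": 0.08, "rx": 0, "ry": 0, "rz": 0}, {"tx": 0, "ty": 0, "tz": 0.12, "rx": 0, "ry": 0, "rz": 0}, {"tx": 0, "ty": 0, "tz": 0.12, "rx": 0, "ry": 0, "rz": 0}, {"tx": 0, "ty": 0, "tz": 0.12, "rx": 0, "ry": 0, "rz": 0}]'

```text
time_s: 38.58
tool_pos: [0.5052, 0.2915, 0.087]
orientation: [0.018, 1.0, 0.0, 0.001]
ft_force: [-1.2, 0.9, -1.6]
width: 0.0165
grasp_force: 69.1
```

step_arm --commands '[{"tx": 0, "ty": 0, "tz": 0, "rx": 0, "ry": 0, "rz": 0}, {"tx": 0, "ty": 0, "tz": 0, "rx": 0, "ry": 0, "rz": 0}, {"tx": 0, "ty": 0, "tz": 0, "rx": 0, "ry": 0, "rz": 0}, {"tx": 0, "ty": 0, "tz": 0, "rx": 0, "ry": 0, "rz": 0}, {"tx": 0, "ty": 0, "tz": -0.05, "rx": 0, "ry": 0, "rz": 0}, {"tx": 0, "ty": 0, "tz": -0.15, "rx": 0, "ry": 0, "rz": 0}, {"tx": 0, "ty": 0, "tz": -0.27, "rx": 0, "ry": 0, "rz": 0}, {"tx": 0, "ty": 0, "tz": -0.39, "rx": 0, "ry": 0, "rz": 0}, {"tx": 0, "ty": 0, "tz": -0.5, "rx": 0, "ry": 0, "rz": 0}]' --jaw -0.15

```text
time_s: 39.7
tool_pos: [0.5042, 0.2911, 0.3377]
orientation: [0.018, 1.0, 0.0, 0.0]
ft_force: [0.4, 0.0, 0.5]
width: 0.0361
grasp_force: 0.0
```

Run:
```python
from lev import *
w=snap('wrist','w13.png');level(w,.06);s=get_state();print(s['tool_pos'],s['q'])
P=np.array([.491,.239,0]);X=np.array([.9994,-.034,0]);Y=np.array([.034,.9994,0])
print(proj(w,[P+u*X+v*Y+[0,0,.06] for u,v in((-.1,.052),(.124,.052),(-.135,.095),(.135,.095),(.135,-.095),(-.135,-.095))]).round())
sd=snap('side','s13.png')
# flap far-edge corners in side image for several angles
for a in(1.75,1.85,1.95,2.05):
    h=P+[0,0,.13]+Y*.1; e=-Y*np.cos(a)*.2+np.array([0,0,np.sin(a)*.2]); print(a,proj(sd,[h+e-X*.14,h+e+X*.14]).round(1).tolist(),(h+e).round(3))
```

```text
red [96 61 24 11 82] ctr [0.3845 0.1024] size [0.013 0.031] ang -93.7
red [245 151  16  74 875] ctr [0.559  0.2861] size [0.108 0.02 ] ang -3.93
red [ 206  271   93   54 3404] ctr [0.744  0.2768] size [0.144 0.1  ] ang -90.05
red [143 275  22   7 111] ctr [0.7    0.1235] size [0.034 0.011] ang -91.22
red [292 300  15  24 129] ctr [0.7709 0.3545] size [0.044 0.023] ang -3.19
red [100 321  17  22 119] ctr [0.8047 0.0263] size [0.054 0.014] ang -46.31
red [111 334  46  50 437] ctr [0.8808 0.0688] size [0.151 0.035] ang -40.68
[0.50545559 0.29178205 0.34419987] [-0.57328838  0.61659949 -0.01084606  1.23330733  0.00676817  1.28299486
  0.95034854]
[[254.  65.]
 [255. 226.]
 [288.  36.]
 [284. 233.]
 [157. 233.]
 [139.  38.]]
1.75 [[132.0, 90.8], [226.4, 72.0]] [0.496 0.375 0.327]
1.85 [[130.5, 89.7], [223.8, 71.2]] [0.496 0.394 0.322]
1.95 [[129.4, 89.3], [221.4, 71.0]] [0.497 0.413 0.316]
2.05 [[128.4, 89.6], [219.1, 71.6]] [0.498 0.431 0.307]
```

All items are in the box. Now I'll go over to the far (+y) side of the open flap with the jaw shut.

step_arm --commands '[{"tx": 0, "ty": 0, "tz": -0.09, "rx": 0, "ry": 0, "rz": 0}, {"tx": 0.05, "ty": 0, "tz": -0.18, "rx": 0, "ry": 0, "rz": 0}, {"tx": 0.12, "ty": 0, "tz": -0.18, "rx": 0, "ry": 0, "rz": 0}, {"tx": 0.164, "ty": 0.08, "tz": -0.18, "rx": 0, "ry": 0, "rz": 0}, {"tx": 0.164, "ty": 0.18, "tz": -0.18, "rx": 0, "ry": 0, "rz": 0}, {"tx": 0.164, "ty": 0.28, "tz": -0.18, "rx": 0, "ry": 0, "rz": 0}, {"tx": 0.164, "ty": 0.38, "tz": -0.18, "rx": 0, "ry": 0, "rz": 0}, {"tx": 0.164, "ty": 0.38, "tz": -0.18, "rx": 0, "ry": 0, "rz": 0}, {"tx": 0.164, "ty": 0.38, "tz": -0.18, "rx": 0, "ry": 0, "rz": 0}]' --jaw -1

```text
time_s: 40.92
tool_pos: [0.4295, 0.4837, 0.4249]
orientation: [0.018, 1.0, -0.0, -0.0]
ft_force: [-0.4, -1.0, 0.6]
width: 0.0
grasp_force: 0.0
```

Run:
```python
from lev import *
go(.43,.475,.29); s=get_state();print(s['ft_force'],s['width'],s['q'].round(2))
t=load('t11.png');print([atp(t,(70+a/4.258,160+b/4.258),2,.32).round(3) for a,b in((68,10),(35,520))])
```

```text
tool [0.4295 0.4837 0.4249] t 40.925 units [-0.0016 -0.0172  0.2698]
[[-0.999, 0.036, -0.0], [0.036, 0.999, -0.001], [0.0, -0.001, -1.0]]
[-0.37670507 -1.01969124  0.62399858] 2.653243611915137e-05 [-0.89  0.76 -0.    0.63  0.    1.74  0.64]
[array([0.632, 0.412, 0.32 ]), array([0.36 , 0.417, 0.32 ])]
```

The flap edge is at y ≈ 0.415 (about 1.93 rad). Going down behind it and pushing in -y.

step_arm --commands '[{"tx": 0, "ty": -0.01, "tz": 0.1, "rx": 0, "ry": 0, "rz": 0}, {"tx": 0, "ty": -0.01, "tz": 0.2, "rx": 0, "ry": 0, "rz": 0}, {"tx": 0, "ty": -0.01, "tz": 0.27, "rx": 0, "ry": 0, "rz": 0}, {"tx": 0, "ty": -0.05, "tz": 0.27, "rx": 0, "ry": 0, "rz": 0}, {"tx": 0, "ty": -0.1, "tz": 0.27, "rx": 0, "ry": 0, "rz": 0}, {"tx": 0, "ty": -0.15, "tz": 0.27, "rx": 0, "ry": 0, "rz": 0}, {"tx": 0, "ty": -0.2, "tz": 0.27, "rx": 0, "ry": 0, "rz": 0}, {"tx": 0, "ty": -0.25, "tz": 0.27, "rx": 0, "ry": 0, "rz": 0}, {"tx": 0, "ty": -0.25, "tz": 0.27, "rx": 0, "ry": 0, "rz": 0}]'

```text
time_s: 42.05
tool_pos: [0.4253, 0.3569, 0.2915]
orientation: [0.02, 1.0, 0.0, 0.001]
ft_force: [0.2, -0.2, 0.9]
width: 0.0002
grasp_force: 0.0
```

step_arm --commands '[{"tx": 0, "ty": -0.04, "tz": -0.004, "rx": 0, "ry": 0, "rz": 0}, {"tx": 0, "ty": -0.082, "tz": -0.006, "rx": 0, "ry": 0, "rz": 0}, {"tx": 0, "ty": -0.12, "tz": 0.005, "rx": 0, "ry": 0, "rz": 0}, {"tx": 0, "ty": -0.156, "tz": 0.02, "rx": 0, "ry": 0, "rz": 0}, {"tx": 0, "ty": -0.192, "tz": 0.042, "rx": 0, "ry": 0, "rz": 0}, {"tx": 0, "ty": -0.224, "tz": 0.068, "rx": 0, "ry": 0, "rz": 0}, {"tx": 0, "ty": -0.252, "tz": 0.098, "rx": 0, "ry": 0, "rz": 0}, {"tx": 0, "ty": -0.276, "tz": 0.13, "rx": 0, "ry": 0, "rz": 0}, {"tx": 0, "ty": -0.3, "tz": 0.165, "rx": 0, "ry": 0, "rz": 0}, {"tx": 0, "ty": -0.3, "tz": 0.165, "rx": 0, "ry": 0, "rz": 0}]'

```text
time_s: 43.3
tool_pos: [0.4192, 0.2088, 0.2076]
orientation: [0.019, 1.0, -0.0, -0.001]
ft_force: [-0.1, 0.5, 0.2]
width: 0.0004
grasp_force: 0.0
```

step_arm --commands '[{"tx": -0.06, "ty": -0.02, "tz": 0.035, "rx": 0, "ry": 0, "rz": 0}, {"tx": -0.09, "ty": -0.04, "tz": 0.06, "rx": 0, "ry": 0, "rz": 0}, {"tx": -0.12, "ty": -0.05, "tz": 0.085, "rx": 0, "ry": 0, "rz": 0}, {"tx": -0.12, "ty": -0.06, "tz": 0.095, "rx": 0, "ry": 0, "rz": 0}, {"tx": -0.12, "ty": -0.06, "tz": 0.095, "rx": 0, "ry": 0, "rz": 0}]'

```text
time_s: 43.92
tool_pos: [0.4777, 0.177, 0.1602]
orientation: [0.018, 1.0, -0.0, -0.0]
ft_force: [-0.1, -0.5, 0.8]
width: 0.0001
grasp_force: 0.0
```

step_arm --commands '[{"tx": 0, "ty": -0.02, "tz": 0.01, "rx": 0, "ry": 0, "rz": 0}, {"tx": 0, "ty": -0.02, "tz": 0.018, "rx": 0, "ry": 0, "rz": 0}, {"tx": 0, "ty": -0.02, "tz": 0.024, "rx": 0, "ry": 0, "rz": 0}, {"tx": 0, "ty": -0.02, "tz": 0.024, "rx": 0, "ry": 0, "rz": 0}]'

```text
time_s: 44.42
tool_pos: [0.4778, 0.1673, 0.1481]
orientation: [0.018, 1.0, -0.0, -0.0]
ft_force: [0.5, 1.0, 0.2]
width: 0.0002
grasp_force: 0.0
```

Run:
```python
from h import *
s=get_state();print(s['tool_pos'],s['ft_force'])
sd=snap('side','s14.png')
P=np.array([.491,.239,.13]);X=np.array([.9994,-.034,0]);Y=np.array([.034,.9994,0])
g=cv2.cvtColor(sd['frame'],cv2.COLOR_RGB2GRAY)
for a in(0,.05,.1,.2):
    e=P+Y*.1-Y*np.cos(a)*.2+np.array([0,0,np.sin(a)*.2]);p=proj(sd,[e-X*.14,e-X*.1]).round(1);print(a,p.tolist())
u,v=map(int,proj(sd,[P-Y*.1-X*.1])[0]);print(u,v,g[v-25:v+15,u].tolist())
```

```text
[0.47781501 0.16732071 0.148141  ] [0.51100924 1.01055424 0.23075506]
0 [[168.4, 196.3], [183.1, 191.8]]
0.05 [[167.9, 193.2], [182.6, 188.8]]
0.1 [[167.3, 190.1], [182.1, 185.6]]
0.2 [[165.8, 183.3], [180.8, 179.0]]
183 191 [173, 173, 177, 119, 47, 121, 176, 174, 172, 172, 172, 173, 173, 174, 177, 169, 81, 91, 86, 90, 85, 109, 133, 130, 86, 88, 88, 90, 87, 90, 90, 88, 89, 91, 90, 90, 89, 90, 88, 89]
```

step_arm --commands '[{"tx": 0, "ty": 0, "tz": 0.006, "rx": 0, "ry": 0, "rz": 0}, {"tx": 0, "ty": 0, "tz": 0.012, "rx": 0, "ry": 0, "rz": 0}, {"tx": 0, "ty": 0, "tz": 0.012, "rx": 0, "ry": 0, "rz": 0}]'

```text
time_s: 44.85
tool_pos: [0.4778, 0.1671, 0.1421]
orientation: [0.018, 1.0, -0.0, -0.0]
ft_force: [-0.8, 0.8, -0.4]
width: 0.0002
grasp_force: 0.0
```

step_arm --commands '[{"tx": 0, "ty": 0, "tz": 0.005, "rx": 0, "ry": 0, "rz": 0}, {"tx": 0, "ty": 0, "tz": 0.01, "rx": 0, "ry": 0, "rz": 0}, {"tx": 0, "ty": 0, "tz": 0.01, "rx": 0, "ry": 0, "rz": 0}]'

```text
time_s: 45.22
tool_pos: [0.4778, 0.1672, 0.1371]
orientation: [0.018, 1.0, -0.0, -0.0]
ft_force: [-0.6, -0.5, -0.4]
width: 0.0003
grasp_force: 0.0
```

Run:
```python
from h import *
def asc(f,u0,u1,v0,v1,s):
    g=cv2.cvtColor(f,cv2.COLOR_RGB2GRAY)[v0:v1,u0:u1];g=cv2.resize(g,None,fx=s*1.8,fy=s,interpolation=cv2.INTER_AREA)
    for r in g: print(''.join(" .:-=+*#%@"[min(9,int(x)//26)] for x in r))
sd=snap('side','s15.png');g=cv2.cvtColor(sd['frame'],cv2.COLOR_RGB2GRAY)
P=np.array([.491,.239,.13]);X=np.array([.9994,-.034,0]);Y=np.array([.034,.9994,0])
for u in(-.12,-.1,-.08):
  a,v=map(int,proj(sd,[P-Y*.1+X*u])[0]);print(a,v,g[v-12:v+6,a].tolist(),cv2.cvtColor(load('s1.png')['frame'],cv2.COLOR_RGB2GRAY)[v-12:v+6,a].tolist())
asc(sd['frame'],125,275,60,215,.5)
```

```text
175 194 [174, 173, 174, 172, 174, 175, 177, 169, 105, 159, 84, 95, 67, 47, 43, 48, 45, 48] [88, 86, 90, 84, 78, 178, 173, 172, 173, 176, 154, 140, 64, 44, 41, 40, 42, 45]
183 191 [172, 174, 174, 173, 175, 180, 77, 85, 90, 90, 108, 87, 88, 88, 89, 91, 89, 89] [85, 86, 86, 83, 80, 181, 173, 171, 172, 170, 172, 187, 78, 83, 86, 88, 87, 86]
190 189 [174, 173, 173, 176, 167, 83, 86, 89, 88, 87, 88, 86, 90, 88, 89, 88, 88, 89] [86, 87, 88, 83, 76, 178, 173, 172, 170, 170, 173, 186, 77, 86, 88, 86, 86, 86]
+++++++++++++++++++++++++++++====-::-----------------------:-----------------:.................:-------------=+++++++++++++++++++++++++
+++++++++++++++++++++++++++++====---:----------------------:----------------::.................:-------------=+++++++++++++++++++++++++
++++++++++++++++++++++++++++++====---:---------------------::---------------:..................:-------------=+++++++++++++++++++++++++
++++++++++++++++++++++++++++++======-::---------------------:---------------:..................:-------------=+++++++++++++++++++++++++
++++++++++++++++++++++++++++++=======--:-----------
[... 9312 characters left out ...]
---==++****++*#####*
+++++++++++++++++++++++++++------++------:.....:--------------------------------------------------------------------+***********+**####
+++++++++++++++++++++++*+***------+*-----:......:----------------------------------------------------------------------=*********++*###
++++++++++++++++++**********+------+*+---:......:---------------------------------------------------------------------=*********+**+**#
++++++++++++*****************+------++=--::.....:---------------------------------------------------------------+=---=+**************+*
++++++++**********************+-----=++=--:.....:-----------------------------------------------------------------+#-+*****#*********+=
```

The flap follows the fingers and is within about 0.05 rad of shut. I'll press on until the force builds.

step_arm --commands '[{"tx": 0, "ty": 0, "tz": 0.004, "rx": 0, "ry": 0, "rz": 0}, {"tx": 0, "ty": 0, "tz": 0.008, "rx": 0, "ry": 0, "rz": 0}, {"tx": 0, "ty": 0, "tz": 0.01, "rx": 0, "ry": 0, "rz": 0}, {"tx": 0, "ty": 0, "tz": 0.01, "rx": 0, "ry": 0, "rz": 0}]'

```text
time_s: 45.78
tool_pos: [0.4779, 0.1671, 0.1322]
orientation: [0.018, 1.0, -0.0, -0.0]
ft_force: [0.4, 0.2, -0.2]
width: 0.0001
grasp_force: 0.0
```

step_arm --commands '[{"tx": 0, "ty": 0, "tz": 0.003, "rx": 0, "ry": 0, "rz": 0}, {"tx": 0, "ty": 0, "tz": 0.006, "rx": 0, "ry": 0, "rz": 0}, {"tx": 0, "ty": 0, "tz": 0.006, "rx": 0, "ry": 0, "rz": 0}]'

```text
time_s: 46.15
tool_pos: [0.478, 0.1672, 0.1297]
orientation: [0.018, 1.0, 0.0, 0.0]
ft_force: [-1.3, -0.2, 12.0]
width: 0.0001
grasp_force: 5.8
```

step_arm --commands '[{"tx": 0, "ty": 0, "tz": 0.003, "rx": 0, "ry": 0, "rz": 0}, {"tx": 0, "ty": 0, "tz": 0.003, "rx": 0, "ry": 0, "rz": 0}]'

```text
time_s: 46.4
tool_pos: [0.4781, 0.1672, 0.1293]
orientation: [0.018, 1.0, 0.0, 0.001]
ft_force: [-8.3, -2.8, 38.8]
width: -0.0003
grasp_force: 19.5
```

step_arm --commands '[{"tx": 0, "ty": 0, "tz": -0.05, "rx": 0, "ry": 0, "rz": 0}, {"tx": 0, "ty": 0, "tz": -0.15, "rx": 0, "ry": 0, "rz": 0}, {"tx": 0, "ty": 0, "tz": -0.27, "rx": 0, "ry": 0, "rz": 0}, {"tx": 0, "ty": 0, "tz": -0.39, "rx": 0, "ry": 0, "rz": 0}, {"tx": 0, "ty": -0.1, "tz": -0.4, "rx": 0, "ry": 0, "rz": 0}, {"tx": 0, "ty": -0.2, "tz": -0.4, "rx": 0, "ry": 0, "rz": 0}, {"tx": 0, "ty": -0.3, "tz": -0.4, "rx": 0, "ry": 0, "rz": 0}, {"tx": 0, "ty": -0.4, "tz": -0.4, "rx": 0, "ry": 0, "rz": 0}, {"tx": 0, "ty": -0.4, "tz": -0.4, "rx": 0, "ry": 0, "rz": 0}]'

```text
time_s: 47.52
tool_pos: [0.4704, -0.0361, 0.3278]
orientation: [0.021, 1.0, -0.001, -0.0]
ft_force: [-0.8, 1.0, -0.5]
width: -0.0
grasp_force: 0.0
```

Run:
```python
from h import *
sd=snap('side','s16.png');g=cv2.cvtColor(sd['frame'],cv2.COLOR_RGB2GRAY);g0=cv2.cvtColor(load('s1.png')['frame'],cv2.COLOR_RGB2GRAY)
P=np.array([.491,.239,.13]);X=np.array([.9994,-.034,0]);Y=np.array([.034,.9994,0])
for u in(-.12,-.08,0,.08,.12):
  a,v=map(int,proj(sd,[P-Y*.1+X*u])[0]);print(a,v,g[v-14:v+4,a].tolist(),g0[v-14:v+4,a].tolist())
s=get_state();print(s['tool_pos'],s['ft_force'])
```

```text
175 194 [175, 174, 174, 173, 174, 173, 173, 173, 172, 174, 174, 186, 80, 145, 71, 50, 48, 49] [88, 88, 88, 86, 90, 84, 78, 178, 173, 172, 173, 176, 154, 140, 64, 44, 41, 40]
190 189 [177, 173, 174, 173, 174, 172, 175, 173, 173, 174, 174, 176, 162, 80, 89, 90, 92, 90] [87, 86, 86, 87, 88, 83, 76, 178, 173, 172, 170, 170, 173, 186, 77, 86, 88, 86]
218 181 [175, 172, 172, 173, 172, 172, 173, 172, 174, 173, 174, 183, 84, 123, 89, 89, 91, 89] [84, 87, 85, 84, 86, 77, 75, 177, 171, 170, 172, 171, 186, 113, 82, 86, 85, 87]
244 173 [177, 173, 173, 172, 173, 173, 174, 172, 172, 173, 173, 182, 101, 80, 91, 91, 91, 91] [93, 94, 95, 93, 94, 93, 96, 92, 93, 93, 93, 89, 152, 162, 80, 86, 89, 88]
257 169 [71, 68, 67, 161, 176, 174, 173, 172, 173, 173, 173, 180, 101, 132, 90, 92, 91, 92] [71, 67, 63, 140, 190, 189, 138, 75, 94, 95, 75, 50, 117, 170, 84, 88, 90, 90]
[ 0.47054893 -0.03389597  0.32780792] [0.04438061 1.18093022 0.84375994]
```

The flap sits flat on the rim along its whole length, and it met a hard stop when pressed. Handing in.

```bash
python3 -c "
from rig import *
print(close_job())"
```

```text
the job is handed in; nothing more can be done
None
```

The job is handed in: both brackets present, the tape roll and the level are in the box, and side-camera pixels show the flap down on the rim along its length; the tab was not seen directly.

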